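# Free the packer from under the press and put it away

### The arm

A 6-joint arm with a two-finger parallel gripper is mounted at the origin on the work surface. World frame = base frame: x ahead of the robot, y to its left, z up, the work surface at z = 0. Lengths are in mm, angles in rad, forces in N, time in s.
With the tool pointing down it reaches from about 350 to 875 mm from the base axis. Payload 4.2 kg.
Tool frame: the origin (TCP) lies between the finger pads; the fingertips stand 11 mm ahead of it and the grasp point (between the pads) lies 8 mm behind it; z points along the fingers, y is the direction in which the jaws open and shut (so a half turn about z gives the same grasp; the last joint's range is limited). The gripper opens to 85 mm and grips with 20 to 120 N. Pads are 22 mm wide; open, the fingers measure 114 mm over their backs; the gripper's body (76 mm by 85 mm) begins 54 mm behind the grasp point. The pads swing forward as they close: fully open they stand 13 mm farther back than shut.
Start: joints at [1.443, 0.385, 0.008, 0, -1.194, -0.259], TCP at [235.734, 578.817, 242.312] pointing down, gripper open.
Joint ranges: [-3.14, 3.14], [-1.21, 2.06], [-1.07, 1.41], [-3.16, 2.05], [-2.99, -0.16], [-3.1, 3.1]. Speed limits (rad/s): [2.79, 2.79, 3.14, 3.14, 3.14, 3.14].

### API

Orientations are given as a unit quaternion [x, y, z, w].
In Python, from bench import * gives the robot as it stands. The module is installed in compiled form; this text tells all that it offers.
- The arm moves only by the tool drive_tool, never from a script. Its argument "increments" is a list of rows, each a list of 3 entries, a list of its own where there are three numbers: the gripper command: -1 is shut, 1 is fully open, values between are in proportion, then the shift along the tool's x, y, z scaled (see below), then the turn about the tool's z scaled (see below). In form: [[hand, [tx, ty, tz], turn], ...]. A call has 1 to 20 rows; each row shifts and turns the commanded pose from where the row before left it, along the tool's axes as they then stand; what a row does not reach is not made up. The controller multiplies each number of a shift by 0.3 m and each number of a turn by 2 rad. A row lasts 1/8 s, in which the tool goes at most 62.5 mm and 10.7 degrees, less where a joint would pass 70% of its speed; a pose out of reach is approached as far as the arm can. A call with a number of a shift or a turn outside -1 to 1 is refused whole. A call with a gripper value outside its range is refused whole. The fingers move at their own pace and stop on an object; the grip force is fixed at half the most. Time passes only in rows, so rows that do not move let the fingers close. It gives the time, the measured TCP pose, the force and the opening at its end, in the units of the state.
- read_state(): the state, without advancing time (a new reading comes with each control period).
- get_image(name): name is "scene" or "side" or "wrist"; returns the picture (400x640x3 uint8, red, green, blue); there is no depth.
- calibration(name): a dict with "fovy" (degrees; the focal length in pixels is half the picture's height over the tangent of half this angle, whatever the lens; pixels are square), "cx", "cy" (the principal point, pixels), "k1" (the pictures are not rectified: a ray, as slopes to the right and down, at radius r is drawn at 1 + k1 r^2 times it, then the intrinsics apply), "R" (3x3) and "t" (3): a world point X has camera coordinates R X + t. Camera axes: x right, y down, z forward; pixel columns grow to the right and rows downward; lengths in mm; the calibration is good to about 2 mm. A picture is of the moment at which its call begins: read the wrist's pose just before it. calibration takes no time and is no camera call; for the wrist camera it gives the pose at the moment of the call.
- job_done(): hands the job in, once; it reports no verdict.
The state is a dict: "clock": time; "joints": joint angles; "joint_vel": joint speeds; "joint_efforts": joint torques, N m; "position": TCP position; "ee_rot": TCP orientation; "contact_force": force on the tool from outside, world axes, zero at the start; "wrist_torque": the same for the moment, N m; "gripper_width": finger opening in mm.
Only numpy, scipy, OpenCV 4.12 (cv2) and the standard library are available. Lean on these libraries where they do the work, as an engineer would, in place of code of your own. Each camera call takes 0.05 s, during which the arm holds its last target.

### The job

Clear the little timber press: take hold of the top edge of the flat nylon packer that is pinched in the gap under the press beam, draw it out upwards and set it down in the open drawer - lower it in, don't drop or throw it - then push the drawer fully shut with the packer inside. The press beam hangs low over the packer, so come in at a slant and don't bump the beam, its screw or its posts; leave the screwdriver, the jar and the offcut where they are.

Things in the scene. Friction and masses are not known exactly. Their poses are not given: they have to be found in the camera images.
- packer: White nylon packer, a flat block 70 long (x) x 20 thick (y) x 70 high (z), 0.11 kg; origin at its centre. It stands in the gap between two pale rails, length along the gap: lower 42 mm in the gap, top 28 mm above the rails. A sprung rail pinches it with about 5 N: draw it straight up (several newtons) 45 mm or more. Stop blocks, flush with the rails, close the gap's ends.
- press: Bench press, fixed; origin at the centre of its underside, on the bench. x along the gap, away from the robot; y across it; z up. Dark timber bed 200 (x) x 360 (y) x 30 high; on it two pale rails 200 x 45 (y) x 42 high, one each side of the gap at y = 0; rail tops 72 mm above the bench. Beyond the +y rail, at y = 105 to 125, a backing bar as high as the rails.
- gap_mouth (a point): Middle of the gap's mouth, level with the rail tops (72 mm above the bench); axes as the press. The gap is 20 mm wide (y), 86 mm long (x), 42 mm deep.
- beam: Steel frame of the press, fixed, origin and axes as the press. Grey crossbeam 100 (x, -50 to +50) x 360 (y) x 60 high straight over the gap, underside 300 mm above the bench; a screw foot (52 across, at x = 15) reaches down to 288. Posts 50 (x) x 28 (y) at y = +165 and -165; screw with T-bar on top, up to 450. The packer is reached from the -x side, the tool slanting under the beam's edge.
- unit_drawer0 (a joint): Opening of the one drawer of a low plywood drawer unit, m: 0 fully shut, 0.18 fully open; starts 0.14 to 0.175 open. It runs freely (about 1 N) and stays where it is left. The unit is fixed to the bench, a box 260 deep x 240 wide x 122 high.
- drawer_floor (a point): Point on the drawer's inner floor, midway across, 60 mm behind the inner face of its front; 22 mm above the bench, moves with the drawer. x points the way the drawer shuts, y across, z up. Inside, x = -60 to +155, y = +-99, side walls 78 high. Front panel: outer face at x = -81, top edge 87 above the floor. Open from above: from x = -60, over about the joint's value less 6 mm.
- unit_drawer0_handle (a point): Middle of the steel bar handle on the drawer front, 84 mm above the bench, 35 mm in front of the front's outer face, bar along y, 120 mm long; axes as drawer_floor.
- screwdriver: Bystander: wooden-handled screwdriver lying on the bench, 190 long, handle along its x.
- jar: Bystander: pale translucent jar with a grey cap, 64 across, 85 high; origin at the centre of its underside.
- offcut: Bystander: pale wood offcut 60 x 90 x 45 high, lying on the bench; origin at the centre of its underside.

How it is judged:
By the outcome, as a careful person would: the job done as asked, in the order asked, and still so for the second after the job is handed in, with the robot touching nothing.
It also fails if it takes over 59 s, if anything falls off the work surface, if the arm or the gripper's body presses on something with over 40 N, if the wrist force passes 120 N, or if a joint passes its speed limit or range.

## Working session

There is one attempt and no reset: what is moved stays moved. The work goes in short steps, Python scripts to look and compute and a tool call to move; the robot and the scene stay as the last step left them, time stands still between calls to the robot, and variables do not carry over. Pictures are saved under pics/ and viewed, and the job is handed in when it is done.

Besides the shell and the picture viewer there is one more tool, called after ">>>" as name(argument=value, ...), one argument or row to a line, values as JSON. drive_tool: Moves the arm, as the interface text tells. Shifts and turns lie within -1 to 1; 1 stands for 0.3 m of shift or 2 rad of turn. Its arguments: {"type":"object","properties":{"increments":{"type":"array"}},"required":["increments"]}

```bash
mkdir -p pics; ls
python3 - <<'E'
from bench import *
import cv2
s=read_state();print(s)
for n in ["scene","side","wrist"]:
    c=calibration(n);print(n,c)
    cv2.imwrite(f"pics/{n}0.png",get_image(n)[:,:,::-1])
E
```

```text
pics
{'clock': 0.0, 'joints': array([ 1.44258849e+00,  3.85529939e-01,  6.57913847e-03, -5.19484309e-04,
       -1.19399450e+00, -2.58605752e-01]), 'joint_vel': array([-2.38940249e-03,  5.40435029e-04, -4.94985009e-05,  1.64027591e-04,
       -5.07435824e-04,  1.93793130e-03]), 'joint_efforts': array([ 2.10253957e-04, -3.92291522e+01,  1.88397521e+01,  4.18630421e+00,
       -4.63729579e-03,  1.06204592e-07]), 'position': array([235.53300908, 578.29037354, 241.21631889]), 'ee_rot': array([ 9.81336116e-01, -1.92297206e-01, -1.70898743e-04,  1.08793179e-03]), 'contact_force': array([-0.05571576, -0.67427599,  0.8212886 ]), 'wrist_torque': array([-0.00458026,  0.0506014 , -0.01908499]), 'gripper_width': 85.47402704725143}
scene {'fovy': 49.88858130224513, 'cx': 315.2691560219456, 'cy': 196.1025742868579, 'k1': -0.011763150315353693, 'R': array([[ 0.54366803,  0.83920354, -0.01274742],
       [ 0.69964003, -0.46153839, -0.5454229 ],
       [-0.46360425,  0.28761039, -0.83806406]]), 't': array([-301.72268816, -335.42421767, 1512.0558251 ])}
side {'fovy': 42.08936626123142, 'cx': 326.2699392294721, 'cy': 202.97564825509684, 'k1': 0.036135278588679244, 'R': array([[-0.71665452,  0.69740101, -0.00617504],
       [ 0.57293425,  0.5836567 , -0.57540525],
       [-0.3976841 , -0.41590467, -0.81784514]]), 't': array([ 397.7046734 , -273.34838045, 1529.57817139])}
wrist {'fovy': 67.90502137456338, 'cx': 320.9381184277518, 'cy': 195.96288934132463, 'k1': -0.01569715467947107, 'R': array([[-0.37703072, -0.92619765,  0.00239898],
       [-0.87472236,  0.35692558,  0.32781843],
       [-0.30448091,  0.12149917, -0.9447377 ]]), 't': array([623.69393757, -43.27260269, 381.68528982])}
```

View pics/scene0.png

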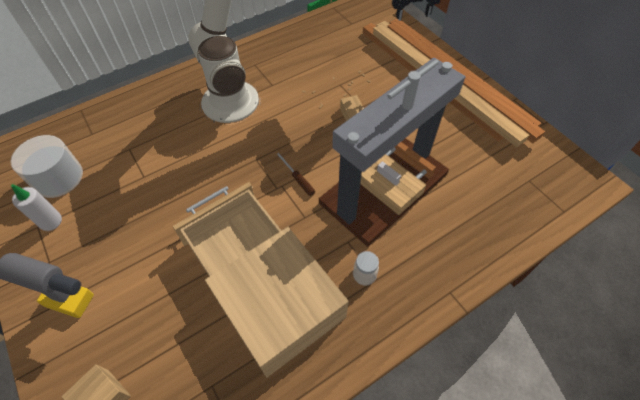

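View pics/side0.png

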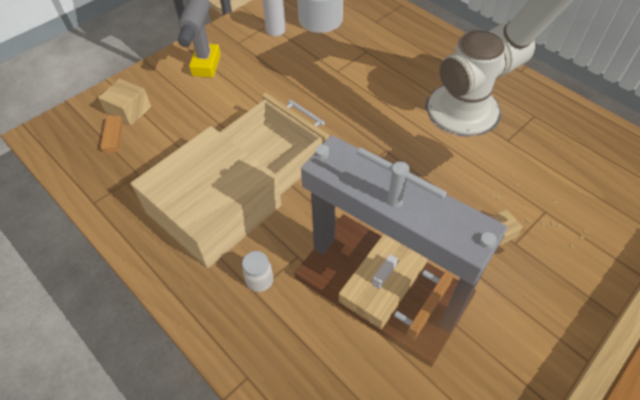

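View pics/wrist0.png

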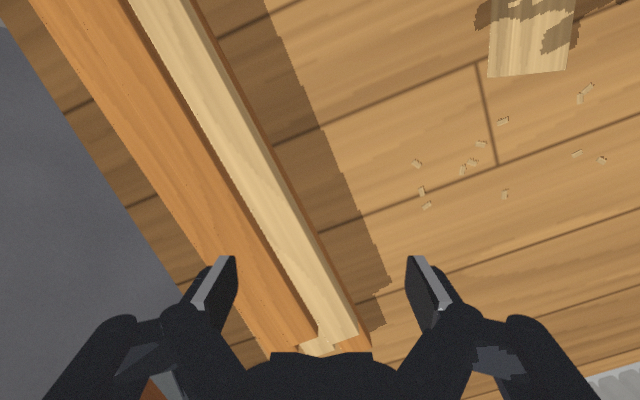

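```bash
cat > h.py <<'E'
from bench import *
import numpy as np, cv2
from scipy.spatial.transform import Rotation as Rn
from scipy.optimize import least_squares
def intr(c): return 200/np.tan(np.radians(c['fovy'])/2)
def proj(c,X):
    X=np.atleast_2d(X)@np.array(c['R']).T+c['t']; s=X[:,:2]/X[:,2:]
    r2=(s**2).sum(1,keepdims=True); s=s*(1+c['k1']*r2)
    return s*intr(c)+[c['cx'],c['cy']]
def ray(c,uv):
    d=(np.array(uv,float)-[c['cx'],c['cy']])/intr(c); s=d.copy()
    for _ in range(20): s=d/(1+c['k1']*(s@s))
    R=np.array(c['R']); return -R.T@c['t'], R.T@np.r_[s,1]
def onz(c,uv,z):
    o,d=ray(c,uv); return o+d*(z-o[2])/d[2]
def crop(n,src,x0,y0,x1,y1,k,out):
    im=cv2.imread(src)[y0:y1,x0:x1]
    cv2.imwrite(out,cv2.resize(im,None,fx=k,fy=k,interpolation=cv2.INTER_CUBIC))
E
python3 - <<'E'
from h import *
crop(0,'pics/scene0.png',310,50,480,250,3,'pics/c1.png')
crop(0,'pics/side0.png',285,125,515,375,2.4,'pics/c2.png')
crop(0,'pics/scene0.png',160,170,360,380,2.8,'pics/c3.png')
crop(0,'pics/side0.png',125,85,345,275,3,'pics/c4.png')
E
```

```text
(no output)
```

View pics/c1.png

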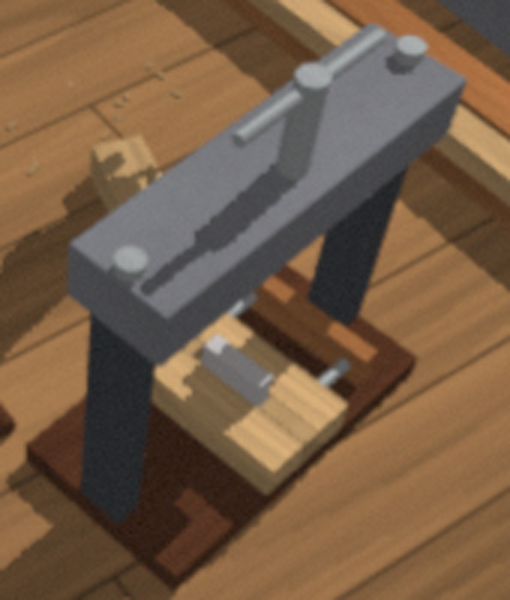

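View pics/c2.png

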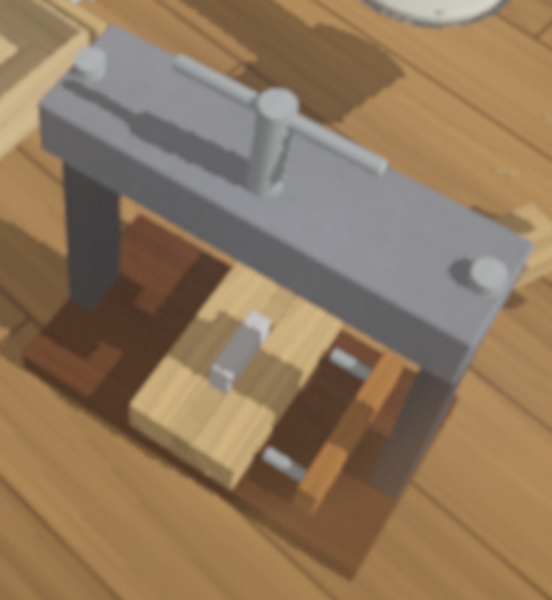

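View pics/c3.png

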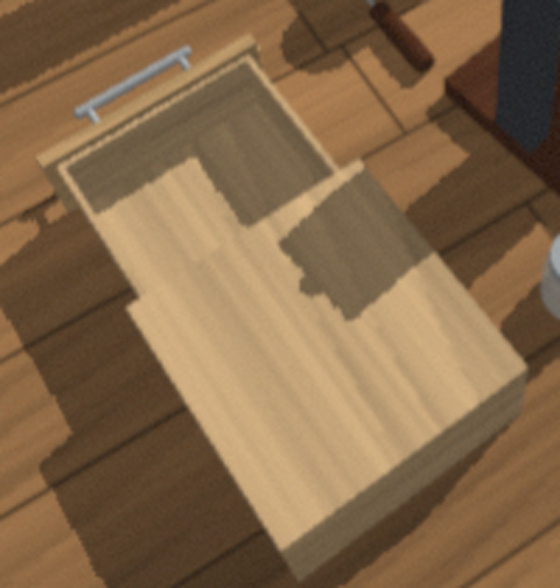

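View pics/c4.png

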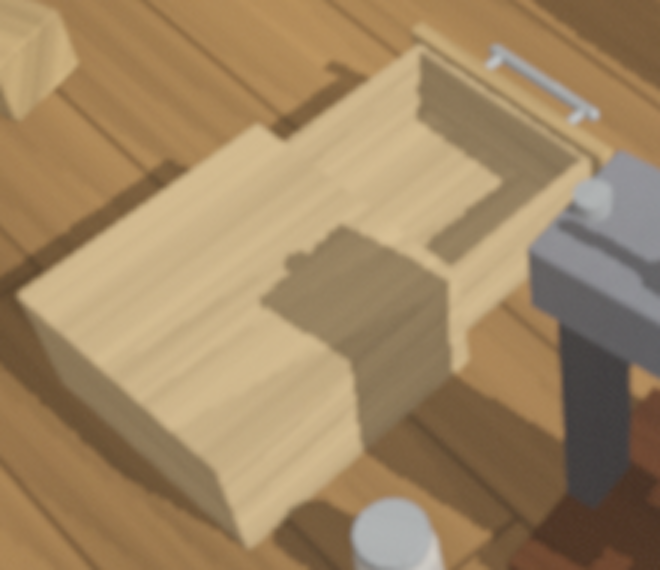

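```bash
cat > fit.py <<'E'
from h import *
cs,cd=calibration('scene'),calibration('side')
def S(p,k,o): return np.array(p)/k+o
def fit(sc,si,x0):
    M1=np.array([a for a,_ in sc],float);P1=np.array([b for _,b in sc])
    M2=np.array([a for a,_ in si],float);P2=np.array([b for _,b in si])
    def f(v):
        R=Rn.from_euler('z',v[2]).as_matrix();t=np.r_[v[:2],0]
        return np.r_[(proj(cs,M1@R.T+t)-P1).ravel(),(proj(cd,M2@R.T+t)-P2).ravel()]
    r=least_squares(f,x0,loss='soft_l1',x_scale=[10,10,.1]);
    print(np.round(r.x,4));print(np.round(f(r.x).reshape(-1,2),1).tolist());return r.x
g=lambda p:np.array(p)/3+[310,50]
h=lambda p:np.array(p)/2.4+[285,125]
if __name__=="__main__":
  press=fit([((-50,-180,360),g((72,246))),((50,-180,360),g((166,318))),((50,180,360),g((466,82))),((-50,180,360),g((372,25))),((50,-180,300),g((155,362))),((-50,-180,300),g((70,290))),((-100,-180,30),g((28,450))),((100,180,30),g((413,358)))],
  [((-50,-180,360),h((115,28))),((50,-180,360),h((42,100))),((-50,180,360),h((530,243))),((50,180,360),h((467,347))),((50,-180,300),h((42,148))),((100,-180,30),h((25,355)))],[500,100,0])
  g2=lambda p:np.array(p)/2.8+[160,170]
  h2=lambda p:np.array(p)/3+[125,85]
  unit=fit([((0,120,122),g2((360,163))),((0,-120,122),g2((130,305))),((260,120,122),g2((525,370))),((260,-120,122),g2((283,548)))],
  [((0,-120,122),h2((260,125))),((0,120,122),h2((450,282))),((260,-120,122),h2((18,293))),((260,120,122),h2((218,472)))],[400,-200,0])
  R=Rn.from_euler('z',unit[2]).as_matrix()
  for c,p,z in [(cs,g2((40,158)),109),(cs,g2((255,38)),109),(cs,g2((80,112)),84),(cs,g2((188,50)),84),(cd,h2((418,28)),109),(cd,h2((595,115)),84),(cd,h2((495,48)),84)]:
    X=onz(c,p,z); print(X.round(1),(R.T@(X-np.r_[unit[:2],0])).round(1))
  # packer visible
  R=Rn.from_euler('z',press[2]).as_matrix()
  for c,p,z in [(cs,g((205,345)),100),(cs,g((225,335)),100),(cs,g((272,378)),100),(cd,h((270,318)),100),(cd,h((245,312)),100),(cd,h((212,365)),100),(cd,h((235,372)),100)]:
    X=onz(c,p,z); print(X.round(1),(R.T@(X-np.r_[press[:2],0])).round(1))
  # overlay check of packer & gap
  t=np.r_[press[:2],0]
  for n,c in (('scene',cs),('side',cd)):
    im=cv2.imread(f'pics/{n}0.png')
    L=[]
    for zz in (100,72):
      L.append([(-35,-10,zz),(35,-10,zz),(35,10,zz),(-35,10,zz)])
    L.append([(-100,-55,72),(100,-55,72),(100,55,72),(-100,55,72)])
    L.append([(-50,-180,300),(50,-180,300),(50,180,300),(-50,180,300)])
    L.append([(-100,-180,0),(100,-180,0),(100,180,0),(-100,180,0)])
    x0,y0,x1,y1=(310,50,480,250) if n=='scene' else (285,125,515,375)
    k=3;im=cv2.resize(im[y0:y1,x0:x1],None,fx=k,fy=k,interpolation=cv2.INTER_CUBIC)
    for q in L:
      P=(proj(c,np.array(q,float)@R.T+t)-[x0,y0])*k
      cv2.polylines(im,[P.round().astype(np.int32)],True,(0,255,0),1)
    cv2.imwrite(f'pics/ov_{n}.png',cv2.resize(im,None,fx=.8,fy=.8) if n=='side' else im)
E
python3 fit.py
```

```text
[5.913936e+02 2.224150e+02 1.748000e-01]
[[-2.5, -2.2], [-1.1, -0.6], [0.8, -1.9], [-0.4, -2.4], [0.4, 1.5], [-2.3, 0.4], [-1.9, -3.2], [1.6, -0.8], [-1.4, -2.2], [-2.9, 1.1], [1.8, 1.0], [1.1, 1.2], [-1.4, 0.9], [-2.2, -0.5]]
[ 6.039922e+02 -2.312069e+02  4.910000e-02]
[[-1.3, -5.6], [-2.6, -4.7], [2.9, 0.4], [0.2, 1.5], [3.2, -1.5], [5.4, -3.7], [-1.9, 2.1], [-3.6, 2.3]]
[ 439.8 -359.3  109. ] [-170.3 -119.9  109. ]
[ 430.4 -128.4  109. ] [-168.4  111.2  109. ]
[ 396.4 -307.1   84. ] [-211.   -65.6   84. ]
[ 388.9 -186.3   84. ] [-212.6   55.5   84. ]
[ 438.2 -360.4  109. ] [-171.9 -120.9  109. ]
[ 382.3 -187.9   84. ] [-219.3   54.1   84. ]
[ 389.3 -313.    84. ] [-218.5  -71.1   84. ]
[567.6 207.5 100. ] [-26.  -10.6 100. ]
[568.6 230.7 100. ] [-21.   12.1 100. ]
[632.6 236.  100. ] [ 43.    6.2 100. ]
[556.1 224.5 100. ] [-34.4   8.2 100. ]
[567.6 204.5 100. ] [-26.5 -13.5 100. ]
[628.5 220.  100. ] [ 36.1  -8.9 100. ]
[619.  238.8 100. ] [ 30.1  11.3 100. ]
```

View overlays.

View pics/ov_scene.png

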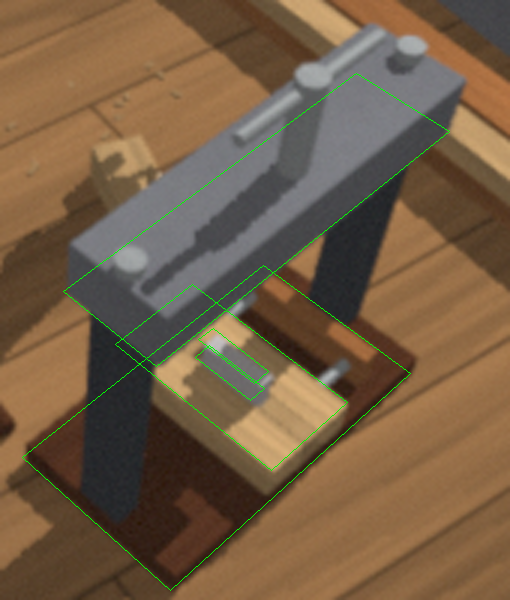

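View pics/ov_side.png

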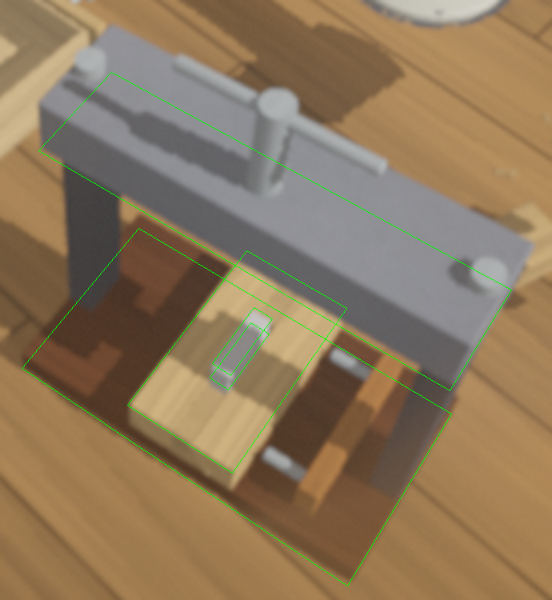

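```bash
cat >> h.py <<'E'
def st():
    s=read_state();R=Rn.from_quat(s['ee_rot']).as_matrix()
    print('t',round(s['clock'],2),'p',s['position'].round(1),'z',R[:,2].round(3),'y',R[:,1].round(3),'F',s['contact_force'].round(1),'w',round(s['gripper_width'],1),'j',s['joints'].round(3));return s,R
def units(dw):
    s,R=st();u=R.T@np.array(dw,float)/300;print('units',u.round(3));return u
E
python3 -c "
from h import *
units([0,0,150]);units([215,-578,0])"
```

```text
t 0.15 p [235.6 578.4 241.5] z [-0.    -0.002 -1.   ] y [-0.377 -0.926  0.002] F [-0.  -0.7  0.3] w 85.3 j [ 1.443  0.385  0.007 -0.    -1.194 -0.259]
units [ 0.     0.001 -0.5  ]
t 0.15 p [235.6 578.4 241.5] z [-0.    -0.002 -1.   ] y [-0.377 -0.926  0.002] F [-0.  -0.7  0.3] w 85.3 j [ 1.443  0.385  0.007 -0.    -1.194 -0.259]
units [1.391 1.514 0.003]
```

>>> drive_tool(
  increments=[
    [1,[0,0,-0.2],0],
    [1,[0,0,-0.2],0],
    [1,[0.12,0.16,-0.08],-0.04],
  ],
)

```text
clock: 0.52
position: [250.4, 525.2, 387.8]
ee_rot: [0.989, -0.151, 0.0, -0.002]
contact_force: [0.5, -0.9, -0.7]
gripper_width: 85.7
```

>>> drive_tool(
  increments=[
    [1,[0.115,0.145,0],0],
    [1,[0.115,0.145,0],0],
    [1,[0.115,0.145,0],0],
    [1,[0.115,0.145,0],0],
    [1,[0.115,0.145,0],0],
    [1,[0.115,0.145,0],0],
    [1,[0.115,0.145,0],0],
    [1,[0.115,0.145,0],0],
    [1,[0.115,0.145,0],0],
    [1,[0.115,0.145,0],0],
    [1,[0,0,0],0],
  ],
)

```text
clock: 1.9
position: [448.4, 0.8, 384.9]
ee_rot: [0.988, -0.156, -0.001, 0.0]
contact_force: [0.4, -0.0, 0.1]
gripper_width: 85.6
```

```bash
python3 -c "
from h import *
st()"
```

```text
t 1.9 p [448.4   0.8 384.9] z [-0.001 -0.001 -1.   ] y [-0.308 -0.951  0.001] F [ 0.4 -0.   0.1] w 85.6 j [ 0.366  0.002 -0.126  0.    -1.444  0.891]
```

>>> drive_tool(
  increments=[
    [1,[0,0.1,-0.18],0],
    [1,[0,0.1,-0.18],0],
    [1,[0,0.1,-0.18],0],
    [1,[0,0,-0.2],0],
    [1,[0,0,-0.2],0],
    [1,[0,0,-0.2],0],
    [1,[0,0,0],0],
  ],
)

```text
clock: 2.78
position: [421.7, -81.3, 726.8]
ee_rot: [0.988, -0.153, 0.005, -0.002]
contact_force: [0.9, 0.2, -1.8]
gripper_width: 85.8
```

```bash
python3 -c "
from h import *
st()"
```

```text
t 2.77 p [421.7 -81.3 726.8] z [ 0.011  0.001 -1.   ] y [-0.302 -0.953 -0.005] F [ 0.9  0.2 -1.8] w 85.8 j [ 1.910e-01  1.690e-01  9.460e-01  1.000e-03 -2.337e+00  1.074e+00]
```

>>> drive_tool(
  increments=[
    [1,[0,0,-0.2],0],
    [1,[0,0,-0.2],0],
    [1,[0,0,-0.1],0],
    [1,[0,0,-0.1],0],
    [1,[0,0,0],0],
  ],
)

```text
clock: 3.4
position: [382.5, -73.9, 796.8]
ee_rot: [0.988, -0.152, 0.02, 0.004]
contact_force: [-0.0, -0.4, 0.5]
gripper_width: 85.4
```

```bash
python3 -c "
from h import *
st()"
```

```text
t 3.4 p [382.5 -73.9 796.8] z [ 0.039 -0.013 -0.999] y [-0.301 -0.953  0.001] F [-0.  -0.4  0.5] w 85.4 j [ 0.249  0.293  1.407  0.048 -2.65   1.058]
```

>>> drive_tool(
  increments=[
    [1,[0,0,-0.2],0],
    [1,[0,0,-0.2],0],
    [1,[0,0,-0.2],0],
    [1,[0,0,0],0],
  ],
)

```text
clock: 3.9
position: [321.8, -60.6, 827.6]
ee_rot: [0.987, -0.152, 0.047, 0.011]
contact_force: [0.4, -0.4, 0.7]
gripper_width: 85.4
```

```bash
python3 -c "
from h import *
st()"
```

```text
t 3.9 p [321.8 -60.6 827.6] z [ 0.089 -0.037 -0.995] y [-0.301 -0.953  0.008] F [ 0.4 -0.4  0.7] w 85.4 j [ 0.386  0.217  1.407  0.155 -2.687  1.021]
```

>>> drive_tool(
  increments=[
    [1,[0,0,0.2],0],
    [1,[0,0,0.2],0],
    [1,[0,0,0],0],
  ],
)

```text
clock: 4.28
position: [336.5, -62.4, 762.5]
ee_rot: [0.988, -0.151, 0.039, 0.019]
contact_force: [1.4, 0.5, 1.2]
gripper_width: 85.0
```

```bash
python3 -c "
from h import *
st()"
```

```text
t 4.28 p [336.5 -62.4 762.5] z [ 0.072 -0.049 -0.996] y [-0.299 -0.954  0.025] F [1.4 0.5 1.2] w 85.0 j [ 0.368  0.009  0.841  0.1   -2.351  0.972]
```

```bash
python3 -c "
from h import *
units([60,6,0])"
```

```text
t 4.28 p [336.5 -62.4 762.5] z [ 0.072 -0.049 -0.996] y [-0.299 -0.954  0.025] F [1.4 0.5 1.2] w 85.0 j [ 0.368  0.009  0.841  0.1   -2.351  0.972]
units [ 0.184 -0.079  0.013]
```

>>> drive_tool(
  increments=[
    [1,[0.184,-0.079,0.013],0],
    [1,[0.184,-0.079,0.013],0],
    [1,[0.184,-0.079,0.013],0],
    [1,[0.184,-0.079,0.013],0],
    [1,[0.184,-0.079,0.013],0],
    [1,[0.184,-0.079,0.013],0],
    [1,[0,0,0],0],
  ],
)

```text
clock: 5.15
position: [637.5, -23.0, 675.0]
ee_rot: [0.986, -0.15, 0.07, 0.019]
contact_force: [-0.9, -0.3, 0.6]
gripper_width: 85.5
```

```bash
python3 -c "
from h import *
units([60,10,0])"
```

```text
t 5.15 p [637.5 -23.  675. ] z [ 0.133 -0.059 -0.989] y [-0.299 -0.954  0.017] F [-0.9 -0.3  0.6] w 85.5 j [ 0.258  0.577  1.408  0.121 -2.284  1.095]
units [ 0.179 -0.092  0.025]
```

>>> drive_tool(
  increments=[
    [1,[0.17,-0.11,0],0],
    [1,[0.17,-0.11,0],0],
    [1,[0.17,-0.11,0],0],
    [1,[0.17,-0.11,0],0],
    [1,[0,0,0],0],
  ],
)

```text
clock: 5.78
position: [762.1, 38.6, 597.2]
ee_rot: [0.981, -0.148, 0.122, 0.016]
contact_force: [-0.7, 0.3, -0.6]
gripper_width: 85.2
```

```bash
python3 -c "
from h import *
units([60,10,0])"
```

```text
t 5.78 p [762.1  38.6 597.2] z [ 0.234 -0.067 -0.97 ] y [-0.295 -0.955 -0.005] F [-0.7  0.3 -0.6] w 85.2 j [ 0.311  0.715  1.408  0.153 -2.053  1.045]
units [ 0.176 -0.091  0.045]
```

```bash
python3 -c "
from h import *
units([35,30,38])"
```

```text
t 5.78 p [762.1  38.6 597.2] z [ 0.234 -0.067 -0.97 ] y [-0.295 -0.955 -0.005] F [-0.7  0.3 -0.6] w 85.2 j [ 0.311  0.715  1.408  0.153 -2.053  1.045]
units [ 0.11  -0.131 -0.102]
```

>>> drive_tool(
  increments=[
    [1,[0.11,-0.13,-0.1],0],
    [1,[0.11,-0.13,-0.1],0],
    [1,[0.11,-0.13,-0.1],0],
    [1,[0.11,-0.13,-0.1],0],
    [1,[0,0,0],0],
  ],
)

```text
clock: 6.4
position: [766.9, 138.3, 626.4]
ee_rot: [0.972, -0.144, 0.188, 0.003]
contact_force: [0.2, -0.1, -0.7]
gripper_width: 85.3
```

```bash
python3 -c "
from h import *
units([35,30,38])"
```

```text
t 6.4 p [766.9 138.3 626.4] z [ 0.364 -0.06  -0.93 ] y [-0.281 -0.959 -0.048] F [ 0.2 -0.1 -0.7] w 85.3 j [ 0.461  0.703  1.408  0.234 -1.954  0.939]
units [ 0.122 -0.135 -0.081]
```

>>> drive_tool(
  increments=[
    [1,[0.1,-0.14,-0.1],0],
    [1,[0.1,-0.14,-0.1],0],
    [1,[0.1,-0.14,-0.1],0],
    [1,[0.1,-0.14,-0.1],0],
    [1,[0,0,0],0],
  ],
)

```text
clock: 7.02
position: [752.9, 234.7, 660.4]
ee_rot: [0.958, -0.139, 0.249, -0.015]
contact_force: [1.0, -0.2, -0.3]
gripper_width: 85.3
```

```bash
python3 -c "
from h import *
units([0,40,40])"
```

```text
t 7.03 p [752.9 234.7 660.4] z [ 0.482 -0.04  -0.875] y [-0.258 -0.961 -0.098] F [ 1.  -0.2 -0.3] w 85.3 j [ 0.611  0.692  1.408  0.329 -1.869  0.837]
units [ 0.027 -0.141 -0.122]
```

>>> drive_tool(
  increments=[
    [1,[0.04,-0.15,-0.13],0],
    [1,[0.04,-0.15,-0.13],0],
    [1,[0.04,-0.15,-0.13],0],
    [1,[0.04,-0.15,-0.13],0],
    [1,[0,0,0],0],
  ],
)

```text
clock: 7.65
position: [668.7, 349.5, 721.9]
ee_rot: [0.943, -0.133, 0.302, -0.042]
contact_force: [0.0, -0.4, 0.4]
gripper_width: 85.8
```

```bash
python3 -c "
from h import *
units([0,40,40])"
```

```text
t 7.65 p [668.7 349.5 721.9] z [ 0.581 -0.002 -0.814] y [-0.225 -0.961 -0.158] F [ 0.  -0.4  0.4] w 85.8 j [ 0.844  0.634  1.38   0.469 -1.844  0.687]
units [ 0.038 -0.149 -0.109]
```

```bash
python3 -c "
from h import *
units([20,45,35])"
```

```text
t 7.65 p [668.7 349.5 721.9] z [ 0.581 -0.002 -0.814] y [-0.225 -0.961 -0.158] F [ 0.  -0.4  0.4] w 85.8 j [ 0.844  0.634  1.38   0.469 -1.844  0.687]
units [ 0.076 -0.178 -0.056]
```

>>> drive_tool(
  increments=[
    [1,[0.09,-0.17,-0.06],0],
    [1,[0.09,-0.17,-0.06],0],
    [1,[0.09,-0.17,-0.06],0],
    [1,[0.09,-0.17,-0.06],0],
    [1,[0,0,0],0],
  ],
)

```text
clock: 8.28
position: [583.6, 354.8, 784.8]
ee_rot: [0.938, -0.137, 0.305, -0.09]
contact_force: [0.4, -0.1, 0.2]
gripper_width: 85.0
```

```bash
python3 -c "
from h import *
units([20,45,35])"
```

```text
t 8.28 p [583.6 354.8 784.8] z [ 0.598  0.085 -0.797] y [-0.202 -0.946 -0.252] F [ 0.4 -0.1  0.2] w 85.0 j [ 0.947  0.543  1.408  0.481 -1.913  0.62 ]
units [ 0.069 -0.185 -0.04 ]
```

```bash
python3 -c "
from h import *
units([50,10,25])"
```

```text
t 8.28 p [583.6 354.8 784.8] z [ 0.598  0.085 -0.797] y [-0.202 -0.946 -0.252] F [ 0.4 -0.1  0.2] w 85.0 j [ 0.947  0.543  1.408  0.481 -1.913  0.62 ]
units [ 0.165 -0.086  0.036]
```

>>> drive_tool(
  increments=[
    [1,[0.165,-0.09,0.03],0],
    [1,[0.165,-0.09,0.03],0],
    [1,[0.165,-0.09,0.03],0],
    [1,[0,0,0],0],
  ],
)

```text
clock: 8.78
position: [675.2, 351.0, 764.5]
ee_rot: [0.924, -0.132, 0.342, -0.109]
contact_force: [0.5, 1.1, 1.1]
gripper_width: 85.8
```

```bash
python3 -c "
from h import *
units([50,10,25])"
```

```text
t 8.78 p [675.2 351.  764.5] z [ 0.66   0.112 -0.743] y [-0.169 -0.941 -0.292] F [0.5 1.1 1.1] w 85.8 j [ 0.833  0.601  1.408  0.433 -1.743  0.671]
units [ 0.162 -0.084  0.052]
```

```bash
python3 -c "
from h import *
u=units([-245,-155,0]);print(u/6)
s,R=st()
y=np.array([.174,-.985,0]);z=R[:,2];y-=z*(y@z);y/=np.linalg.norm(y)
print('turn rad',np.arctan2(np.cross(R[:,1],y)@z,R[:,1]@y))"
```

```text
t 8.78 p [675.2 351.  764.5] z [ 0.66   0.112 -0.743] y [-0.169 -0.941 -0.292] F [0.5 1.1 1.1] w 85.8 j [ 0.833  0.601  1.408  0.433 -1.743  0.671]
units [-0.433  0.624 -0.597]
[-0.07219323  0.10407354 -0.09948966]
t 8.78 p [675.2 351.  764.5] z [ 0.66   0.112 -0.743] y [-0.169 -0.941 -0.292] F [0.5 1.1 1.1] w 85.8 j [ 0.833  0.601  1.408  0.433 -1.743  0.671]
turn rad -0.4563543452082986
```

>>> drive_tool(
  increments=[
    [1,[-0.072,0.104,-0.1],0],
    [1,[-0.072,0.104,-0.1],0],
    [1,[-0.072,0.104,-0.1],0],
    [1,[-0.072,0.104,-0.1],0],
    [1,[-0.072,0.104,-0.1],0],
    [1,[-0.072,0.104,-0.1],0],
    [1,[0,0,0],-0.07],
    [1,[0,0,0],-0.07],
    [1,[0,0,0],-0.09],
    [1,[0,0,0],0],
  ],
)

```text
clock: 10.02
position: [446.5, 208.5, 776.0]
ee_rot: [0.929, 0.081, 0.361, -0.031]
contact_force: [-0.9, 0.4, 0.8]
gripper_width: 85.5
```

```bash
python3 -c "
from h import *
s,R=st();units([0,0,-60])
y=np.array([.174,-.985,0]);z=R[:,2];y-=z*(y@z);y/=np.linalg.norm(y)
print('turn rad',np.arctan2(np.cross(R[:,1],y)@z,R[:,1]@y))"
```

```text
t 10.03 p [446.5 208.5 776. ] z [ 0.665  0.117 -0.738] y [ 0.172 -0.985 -0.   ] F [-0.9  0.4  0.8] w 85.5 j [ 1.055 -0.106  0.364  0.549 -1.522  0.81 ]
t 10.03 p [446.5 208.5 776. ] z [ 0.665  0.117 -0.738] y [ 0.172 -0.985 -0.   ] F [-0.9  0.4  0.8] w 85.5 j [ 1.055 -0.106  0.364  0.549 -1.522  0.81 ]
units [-0.135  0.     0.148]
turn rad -0.0013092857336025289
```

>>> drive_tool(
  increments=[
    [1,[-0.135,0,0.148],0],
    [1,[-0.135,0,0.148],0],
    [1,[-0.135,0,0.148],0],
    [1,[-0.135,0,0.148],0],
    [1,[-0.135,0,0.148],0],
    [1,[-0.135,0,0.148],0],
    [1,[-0.135,0,0.148],0],
    [1,[0,0,0],0],
  ],
)

```text
clock: 11.02
position: [444.7, 202.2, 345.8]
ee_rot: [0.931, 0.082, 0.355, -0.024]
contact_force: [1.0, -0.3, 1.6]
gripper_width: 85.4
```

```bash
python3 -c "
from h import *
s,R=st();units([0,0,-60]);
c=calibration('wrist');np.save('w1.npy',c,allow_pickle=True)
cv2.imwrite('pics/w1.png',get_image('wrist')[:,:,::-1])
Rp=Rn.from_euler('z',.1748).as_matrix()
print('press frame',Rp.T@(s['position']-[591.4,222.4,0]))
print('campos',R.T@(-np.array(c['R']).T@c['t']-s['position']))"
```

```text
t 11.03 p [444.7 202.2 345.8] z [ 0.657  0.102 -0.747] y [ 0.169 -0.986  0.014] F [ 1.  -0.3  1.6] w 85.4 j [ 0.878 -0.211 -0.872  0.997 -0.551  0.087]
t 11.03 p [444.7 202.2 345.8] z [ 0.657  0.102 -0.747] y [ 0.169 -0.986  0.014] F [ 1.  -0.3  1.6] w 85.4 j [ 0.878 -0.211 -0.872  0.997 -0.551  0.087]
units [-0.133 -0.003  0.149]
press frame [-147.96915867    5.65383966  345.81659277]
campos [  84.58426617   -0.28020042 -132.33323121]
```

View pics/w1.png

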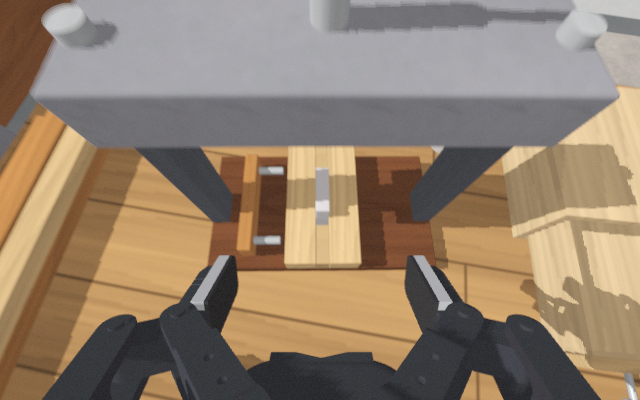

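```bash
python3 -c "
from h import *
for n in ('scene','side'):
    cv2.imwrite(f'pics/{n}1.png',get_image(n)[:,:,::-1])
crop(0,'pics/scene1.png',240,0,480,200,3,'pics/c5.png')
crop(0,'pics/side1.png',300,50,560,270,3,'pics/c6.png')
crop(0,'pics/w1.png',270,130,370,280,4,'pics/c7.png')"
```

```text
(no output)
```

View pics/c5.png

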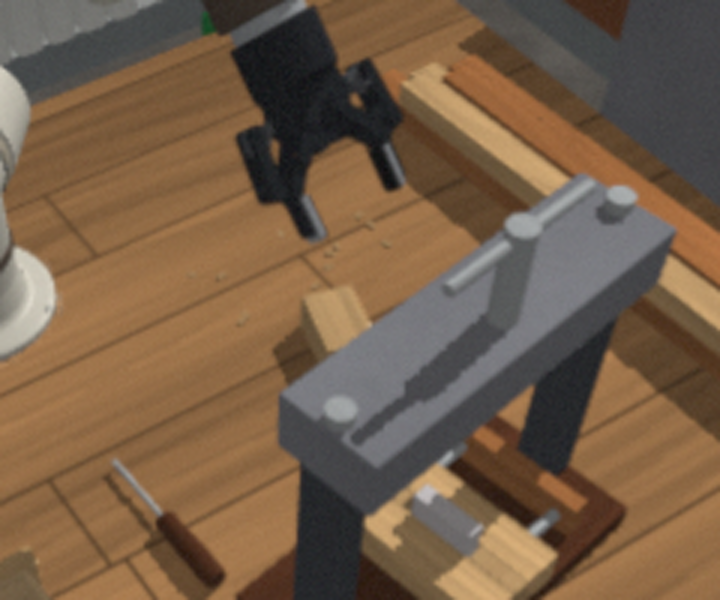

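View pics/c6.png

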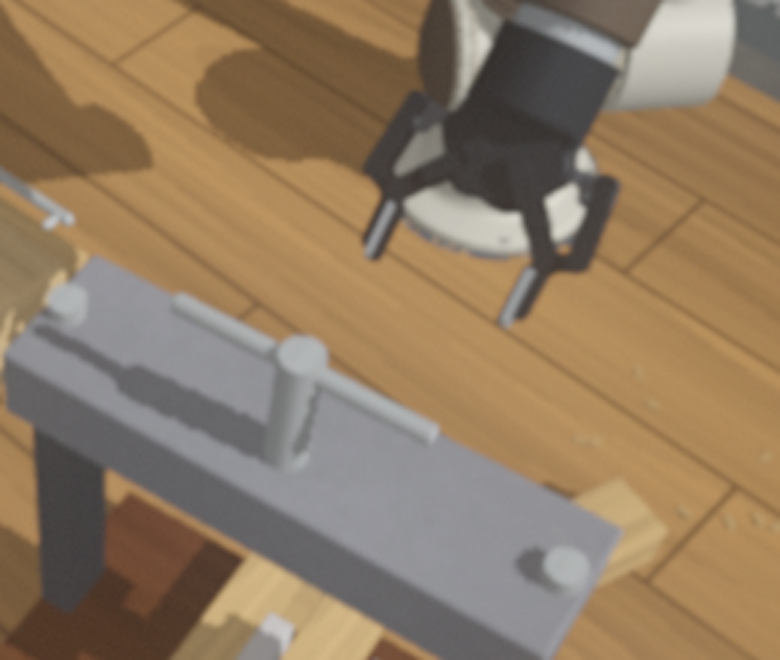

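View pics/c7.png

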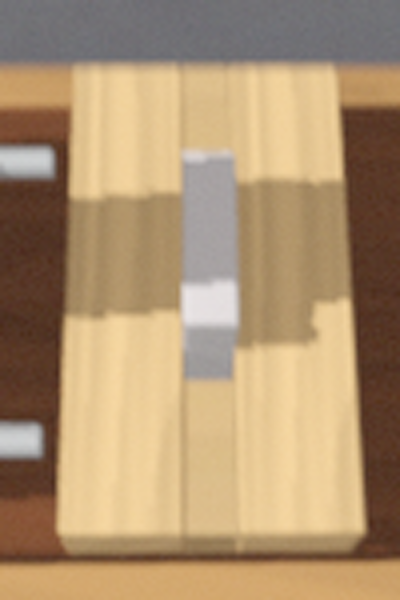

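```bash
python3 -c "
from h import *
c=np.load('w1.npy',allow_pickle=True).item()
Rp=Rn.from_euler('z',.1748).as_matrix()
for p,z in [((182,326),100),((238,326),100),((183,151),100),((235,151),100),((184,380),72),((236,380),72),((57,533),72),((365,533),72),((182,533),72),((237,533),72),((72,64),72),((338,64),72)]:
    X=onz(c,np.array(p)/4+[270,130],z);print(p,X.round(1),(Rp.T@(X-[591.4,222.4,0])).round(1))
"
```

```text
(182, 326) [559.3 226.3 100. ] [-30.9   9.5 100. ]
(238, 326) [562.8 206.6 100. ] [-30.9 -10.6 100. ]
(183, 151) [628.8 238.4 100. ] [ 39.6   9.2 100. ]
(235, 151) [632.3 218.9 100. ] [ 39.6 -10.5 100. ]
(184, 380) [548.1 223.6  72. ] [-42.5   8.7  72. ]
(236, 380) [551.5 204.4  72. ] [-42.5 -10.8  72. ]
(57, 533) [484.2 258.3  72. ] [-99.3  54.   72. ]
(365, 533) [503.2 149.8  72. ] [-99.5 -56.2  72. ]
(182, 533) [491.9 214.3  72. ] [-99.4   9.4  72. ]
(237, 533) [495.3 195.   72. ] [-99.4 -10.3  72. ]
(72, 64) [675.6 294.1  72. ] [95.4 56.  72. ]
(338, 64) [695.5 184.1  72. ] [ 95.9 -55.8  72. ]
```

```bash
cat >> h.py <<'E'
PY=.1748;PT=np.array([591.4,222.4,0])
Rp=Rn.from_euler('z',PY).as_matrix()
def go_grasp(Gp,back=0):
    "units to bring grasp point to press-frame Gp, backed off along tool z"
    s,R=st();T=Rp@np.array(Gp,float)+PT+R[:,2]*(8-back)
    d=T-s['position'];print('delta',d.round(1),'units',(R.T@d/300).round(3),'rows',np.linalg.norm(d)/60)
E
python3 -c "
from h import *
go_grasp([-12,-.6,97],120)"
```

```text
t 11.18 p [448.4 208.9 358.7] z [ 0.668  0.118 -0.735] y [ 0.173 -0.985 -0.   ] F [0.1 0.5 0.9] w 85.7 j [ 0.881 -0.214 -0.852  0.998 -0.551  0.088]
delta [  56.5   -2.3 -179.3] units [-0.27   0.04   0.564] rows 3.133835807557925
```

>>> drive_tool(
  increments=[
    [1,[-0.0675,0.01,0.141],0],
    [1,[-0.0675,0.01,0.141],0],
    [1,[-0.0675,0.01,0.141],0],
    [1,[-0.0675,0.01,0.141],0],
    [1,[0,0,0],0],
    [1,[0,0,0],0],
  ],
)

```text
clock: 11.92
position: [500.1, 217.3, 275.4]
ee_rot: [0.925, 0.079, 0.37, -0.021]
contact_force: [-0.1, -0.5, -0.6]
gripper_width: 85.3
```

```bash
python3 -c "
from h import *
c=calibration('wrist');np.save('w2.npy',c,allow_pickle=True)
cv2.imwrite('pics/w2.png',get_image('wrist')[:,:,::-1])
cv2.imwrite('pics/side2.png',get_image('side')[:,:,::-1])
crop(0,'pics/side2.png',280,80,540,300,3,'pics/c8.png')
go_grasp([-12,-.6,97],0)"
```

```text
t 12.03 p [498.7 217.2 274.1] z [ 0.68   0.097 -0.727] y [ 0.162 -0.987  0.02 ] F [ 0.  -0.8  0.9] w 85.4 j [ 0.349 -0.04  -0.94   2.053 -0.161 -0.61 ]
delta [  86.4    3.3 -182.9] units [-0.211  0.024  0.64 ] rows 3.372313941918073
```

View pics/w2.png

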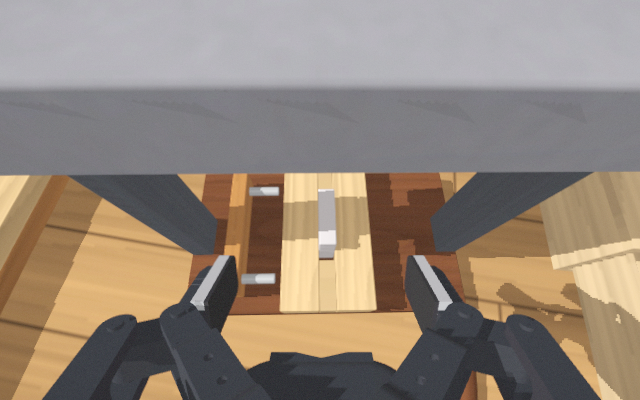

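View pics/c8.png

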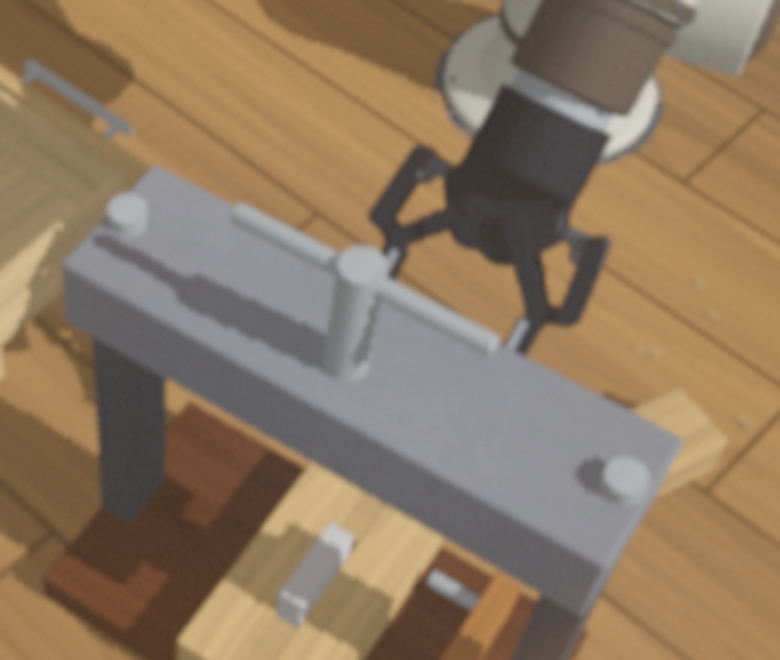

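```bash
cat > kin.py <<'E'
from h import *
D=[([1.443,.385,.007,0,-1.194,-.259],[235.6,578.4,241.5],[0,-.002,-1],[-.377,-.926,.002]),
([.366,.002,-.126,0,-1.444,.891],[448.4,.8,384.9],[-.001,-.001,-1],[-.308,-.951,.001]),
([.191,.169,.946,.001,-2.337,1.074],[421.7,-81.3,726.8],[.011,.001,-1],[-.302,-.953,-.005]),
([.249,.293,1.407,.048,-2.65,1.058],[382.5,-73.9,796.8],[.039,-.013,-.999],[-.301,-.953,.001]),
([.386,.217,1.407,.155,-2.687,1.021],[321.8,-60.6,827.6],[.089,-.037,-.995],[-.301,-.953,.008]),
([.461,.703,1.408,.234,-1.954,.939],[766.9,138.3,626.4],[.364,-.06,-.93],[-.281,-.959,-.048]),
([.844,.634,1.38,.469,-1.844,.687],[668.7,349.5,721.9],[.581,-.002,-.814],[-.225,-.961,-.158]),
([.833,.601,1.408,.433,-1.743,.671],[675.2,351,764.5],[.66,.112,-.743],[-.169,-.941,-.292]),
([1.055,-.106,.364,.549,-1.522,.81],[446.5,208.5,776],[.665,.117,-.738],[.172,-.985,0]),
([.881,-.214,-.852,.998,-.551,.088],[448.4,208.9,358.7],[.668,.118,-.735],[.173,-.985,0]),
([.349,-.04,-.94,2.053,-.161,-.61],[498.7,217.2,274.1],[.68,.097,-.727],[.162,-.987,.02])]
E=lambda a,x:Rn.from_euler(a,x).as_matrix()
def fk(q,P,s4,s6):
    h,a2,e,d4,d5,d6,c6,a1=P
    R=E('z',q[0]);p=np.array([0,0,h])+R@[a1,0,0]
    R2=R@E('y',q[1]);p=p+R2@[0,0,a2]
    R3=R@E('y',q[1]-q[2]+np.pi/2)   # local z along forearm
    p=p+R3@[e,0,d4]
    R4=R3@E('z',s4*q[3]); R5=R4@E('y',-q[4]); p=p+R5@[0,d5,0] 
    R6=R5@E('z',s6*q[5]+c6); p=p+R6@[0,0,d6]
    return p,R6
if __name__=="__main__":
  best=None
  for s4 in (1,-1):
    for s6 in (1,-1):
      for c0 in (0,1.57,3.14,-1.57):
        def f(P):
            r=[]
            for q,p,z,y in D:
                pp,R=fk(q,P,s4,s6); r+=list((pp-p)/3)+list((R[:,2]-z)*100)+list((R[:,1]-y)*100)
            return np.array(r)
        o=least_squares(f,[300,500,0,500,-160,200,c0,0],loss='soft_l1',x_scale=[100,100,100,100,100,100,1,100])
        if best is None or o.cost<best[0]: best=(o.cost,s4,s6,o.x)
  print(best[0],best[1:3],best[3].round(3))
  for q,p,z,y in D:
    pp,R=fk(q,best[3],*best[1:3]);print((pp-p).round(1),(R[:,2]-z).round(3),(R[:,1]-y).round(3))
  np.save('kin.npy',np.r_[best[1:3],best[3]])
E
python3 kin.py
```

```text
0.1096057797966572 (-1, -1) [ 1.60749e+02  5.64787e+02  1.65000e-01  4.21738e+02 -1.59823e+02
  2.86670e+02  1.09960e+01 -2.70000e-02]
[-0.1 -0.   0.2] [-0.     0.001  0.   ] [-0.    -0.    -0.001]
[ 0.1 -0.1 -0. ] [-0.     0.001  0.   ] [-0.001 -0.    -0.   ]
[ 0.2 -0.1 -0.3] [-0.  0.  0.] [ 0. -0.  0.]
[-0.2 -0.3  0. ] [-0. -0. -0.] [-0.001 -0.     0.   ]
[ 0. -0. -0.] [ 0.  0. -0.] [-0. -0.  0.]
[-0.1  0.2  0.2] [0.    0.001 0.001] [ 0.     0.    -0.001]
[-0.   0.2 -0.3] [-0.  0.  0.] [ 0.001 -0.001 -0.   ]
[ 0.1 -0.   0.1] [0.001 0.    0.001] [-0.    -0.    -0.001]
[ 0.2 -0.1  0.1] [ 0.    -0.001  0.   ] [-0.    -0.    -0.001]
[-0.2  0.1 -0.3] [-0.001 -0.    -0.   ] [0.001 0.    0.   ]
[ 0.1 -0.2  0.1] [-0.    -0.001  0.   ] [-0.     0.     0.001]
```

```bash
cat > ik.py <<'E'
from kin import *
K=np.load('kin.npy');s4,s6,P=K[0],K[1],K[2:]
lo=np.array([-3.14,-1.21,-1.07,-3.16,-2.99,-3.1]);hi=np.array([3.14,2.06,1.41,2.05,-.16,3.1])
def Rt(th,az=PY,flip=0):
    # tool z=(sin th) along az, down ; tool y ~ -press y
    z=np.r_[np.sin(th)*np.cos(az),np.sin(th)*np.sin(az),-np.cos(th)]
    y=-np.r_[-np.sin(az),np.cos(az),0]
    if flip:y=-y
    return np.c_[np.cross(y,z),y,z]
def ik(T,R,q0):
    def f(q):
        p,Q=fk(q,P,s4,s6);return np.r_[(p-T)/100,Rn.from_matrix(Q.T@R).as_rotvec()*2]
    o=least_squares(f,np.clip(q0,lo+1e-3,hi-1e-3),bounds=(lo,hi),max_nfev=60);return o.x,o.cost
def sols(T,R,n=40,seed=0):
    r=np.random.default_rng(seed);S=[]
    for i in range(n):
        q,c=ik(T,R,r.uniform(lo,hi))
        if c<1e-8 and not any(np.abs(q-x).max()<.05 for x in S):S.append(q)
    return S
E
python3 - <<'E'
from ik import *
for th in (35,43,50,58):
  for name,Gp in (('grasp',[-12,0,97]),('lift',[-12,0,152]),('back',[-100,0,180]),('far',[-150,0,280])):
    R=Rt(np.radians(th));T=Rp@np.array(Gp,float)+PT+R[:,2]*8
    print(th,name,[list(x.round(2)) for x in sols(T,R)])
E
```

```text
35 grasp []
35 lift []
35 back []
35 far [[np.float64(0.81), np.float64(-0.12), np.float64(-0.93), np.float64(0.97), np.float64(-0.42), np.float64(0.11)]]
43 grasp [[np.float64(0.09), np.float64(0.4), np.float64(-0.59), np.float64(-2.8), np.float64(-0.17), np.float64(-1.85)]]
43 lift []
43 back []
43 far []
50 grasp [[np.float64(0.07), np.float64(0.43), np.float64(-0.72), np.float64(-2.96), np.float64(-0.46), np.float64(-1.67)]]
50 lift [[np.float64(0.08), np.float64(0.31), np.float64(-0.63), np.float64(-2.84), np.float64(-0.25), np.float64(-1.8)]]
50 back [[np.float64(0.08), np.float64(0.12), np.float64(-0.73), np.float64(-2.69), np.float64(-0.16), np.float64(-1.95)]]
50 far []
58 grasp [[np.float64(0.06), np.float64(0.5), np.float64(-0.81), np.float64(-3.0), np.float64(-0.75), np.float64(-1.62)]]
58 lift [[np.float64(0.06), np.float64(0.35), np.float64(-0.76), np.float64(-2.96), np.float64(-0.56), np.float64(-1.67)]]
58 back [[np.float64(0.03), np.float64(0.18), np.float64(-0.9), np.float64(-2.9), np.float64(-0.52), np.float64(-1.71)]]
58 far []
```

Run:
```python
from ik import *
f=lambda S:[[round(float(v),2) for v in x] for x in S]
for th in (50,55,60,65):
  for name,T in (('grasp',Rp@[5,0,97]+PT),('lift',Rp@[5,0,155]+PT),('back',Rp@[-90,0,170]+PT),('back2',Rp@[-90,0,220]+PT),('back3',Rp@[-120,0,250]+PT),('mid',np.array([470,0,200])),('mid2',np.array([470,0,300])),('dr',np.array([567,-233,88])),('drup',np.array([567,-233,210])),('push',np.array([425,-240,100])),('pushin',np.array([590,-240,100]))):
    R=Rt(np.radians(th));T=T+R[:,2]*8
    print(th,name,f(sols(T,R,25)))
```

```text
50 grasp [[0.07, 0.45, -0.68, -2.96, -0.43, -1.67]]
50 lift [[0.09, 0.32, -0.58, -2.82, -0.21, -1.83]]
50 back [[0.07, 0.16, -0.75, -2.77, -0.23, -1.86]]
50 back2 []
50 back3 []
50 mid []
50 mid2 []
50 dr [[-0.59, 0.45, -0.3, -1.4, -0.57, -2.8]]
50 drup [[-0.46, 0.24, -0.26, -1.03, -0.56, 2.97]]
50 push [[-0.82, 0.32, -0.5, -1.37, -0.72, -2.62]]
50 pushin [[-0.55, 0.45, -0.25, -1.33, -0.55, -2.9]]
55 grasp [[0.07, 0.48, -0.74, -2.99, -0.61, -1.63]]
55 lift [[0.07, 0.35, -0.67, -2.93, -0.42, -1.7]]
55 back [[0.04, 0.19, -0.85, -2.89, -0.44, -1.72]]
55 back2 [[0.08, 0.07, -0.71, -2.69, -0.18, -1.96]]
55 back3 []
55 mid [[-0.05, -0.03, -0.62, -1.39, -0.18, 3.09]]
55 mid2 []
55 dr [[-0.67, 0.48, -0.33, -1.56, -0.66, -2.58]]
55 drup [[-0.55, 0.25, -0.26, -1.22, -0.61, -3.09]]
55 push [[-0.91, 0.37, -0.52, -1.48, -0.81, -2.44]]
55 pushin [[-0.63, 0.47, -0.27, -1.51, -0.63, -2.68]]
60 grasp [[0.06, 0.52, -0.79, -3.01, -0.79, -1.61]]
60 lift [[0.07, 0.38, -0.74, -2.97, -0.6, -1.66]]
60 back [[0.03, 0.24, -0.92, -2.93, -0.65, -1.67]]
60 back2 [[0.04, 0.09, -0.83, -2.85, -0.41, -1.77]]
60 back3 [[0.06, -0.03, -0.78, -2.71, -0.24, -1.93]]
60 mid [[-0.32, 0.01, -0.67, -1.78, -0.43, -2.65]]
60 mid2 []
60 dr [[-0.74, 0.52, -0.36, -1.69, -0.76, -2.4]]
60 drup [[-0.63, 0.27, -0.28, -1.4, -0.69, -2.89]]
60 push [[-0.98, 0.42, -0.55, -1.57, -0.92, -2.29]]
60 pushin [[-0.7, 0.51, -0.3, -1.65, -0.73, -2.49]]
65 grasp [[0.06, 0.58, -0.83, -3.01, -0.97, -1.59]]
65 lift [[0.06, 0.42, -0.79, -2.99, -0.78, -1.63]]
65 back [[0.02, 0.3, -0.98, -2.96, -0.85, -1.63]]
65 back2 [[0.03, 0.14, -0.9, -2.91, -0.61, -1.7]]
65 back3 [[0.02, -0.0, -0.89, -2.83, -0.47, -1.78]]
65 mid [[-0.47, 0.06, -0.75, -1.97, -0.64, -2.35]]
65 mid2 []
65 dr [[-0.8, 0.56, -0.38, -1.79, -0.87, -2.25]]
65 drup [[-0.71, 0.3, -0.31, -1.55, -0.77, -2.7]]
65 push [[-1.05, 0.48, -0.57, -1.64, -1.02, -2.16]]
65 pushin [[-0.76, 0.55, -0.33, -1.76, -0.84, -2.33]]
```

```bash
cat > route.py <<'E'
from ik import *
import sys
def route(R,W,q,step=25,verbose=1):
    q=np.array(q,float);cur=np.array(W[0],float);worst=None
    q,c=ik(cur,R,q);print('start',cur.round(),q.round(2),'%.1e'%c)
    for w in W[1:]:
        w=np.array(w,float);n=max(1,int(np.ceil(np.linalg.norm(w-cur)/step)));mx=0;md=0
        for i in range(1,n+1):
            qn,c=ik(cur+(w-cur)*i/n,R,q);mx=max(mx,c);md=max(md,np.abs(qn-q).max());q=qn
        cur=w;print(cur.round(),q.round(2),'maxcost %.1e'%mx,'maxstep %.2f'%md)
    return q
E
python3 - <<'E'
from route import *
for th in (55,58,61):
  R=Rt(np.radians(th),flip=1)
  print(th)
  T=lambda G:Rp@np.array(G,float)+PT+R[:,2]*8
  route(R,[[450,205,770],[450,-200,700],[500,-250,500],[530,-230,260],[500,-150,220],[480,-20,190],T([-90,0,165]),T([5,0,97]),T([5,0,155]),T([-90,0,165])],[1.05,-.1,.36,.55,-1.5,.81-3.1])
E
```

```text
55
start [450. 205. 770.] [ 1.08 -0.23  0.06  0.75 -1.24 -2.5 ] 6.4e-25
[ 450. -200.  700.] [-0.38 -0.19  0.33 -0.47 -1.25 -1.07] maxcost 4.1e-20 maxstep 0.12
[ 500. -250.  500.] [-0.51 -0.1   0.   -0.68 -0.96 -0.7 ] maxcost 2.8e-26 maxstep 0.05
[ 530. -230.  260.] [-0.55  0.12 -0.29 -1.09 -0.66 -0.11] maxcost 3.5e-26 maxstep 0.08
[ 500. -150.  220.] [-0.46  0.06 -0.46 -1.23 -0.54  0.01] maxcost 5.7e-27 maxstep 0.04
[480. -20. 190.] [-0.17 -0.   -0.61 -1.46 -0.28  0.09] maxcost 3.2e-24 maxstep 0.06
[509. 208. 160.] [ 0.04  0.21 -0.86 -2.9  -0.47  1.43] maxcost 2.2e-18 maxstep 0.22
[603. 224.  92.] [ 0.07  0.48 -0.74 -2.99 -0.61  1.51] maxcost 2.3e-19 maxstep 0.06
[603. 224. 150.] [ 0.07  0.35 -0.67 -2.93 -0.42  1.44] maxcost 9.1e-21 maxstep 0.07
[509. 208. 160.] [ 0.04  0.21 -0.86 -2.9  -0.47  1.43] maxcost 1.1e-28 maxstep 0.05
58
start [450. 205. 770.] [ 1.09 -0.25 -0.01  0.81 -1.18 -2.55] 1.7e-20
[ 450. -200.  700.] [-0.41 -0.21  0.31 -0.52 -1.21 -1.03] maxcost 4.6e-19 maxstep 0.13
[ 500. -250.  500.] [-0.54 -0.1  -0.01 -0.76 -0.94 -0.63] maxcost 2.8e-26 maxstep 0.05
[ 530. -230.  
[... 719 characters left out ...]
.1e-21 maxstep 0.15
[ 500. -250.  500.] [-0.58 -0.1  -0.02 -0.84 -0.94 -0.56] maxcost 1.1e-26 maxstep 0.05
[ 530. -230.  260.] [-0.66  0.14 -0.31 -1.3  -0.74  0.13] maxcost 7.2e-28 maxstep 0.09
[ 500. -150.  220.] [-0.6   0.09 -0.49 -1.47 -0.66  0.31] maxcost 1.2e-24 maxstep 0.05
[480. -20. 190.] [-0.42  0.05 -0.68 -1.8  -0.53  0.59] maxcost 4.9e-20 maxstep 0.08
[510. 208. 161.] [ 0.03  0.27 -0.95 -2.94 -0.71  1.49] maxcost 1.8e-19 maxstep 0.13
[603. 224.  93.] [ 0.06  0.53 -0.8  -3.01 -0.83  1.53] maxcost 2.6e-22 maxstep 0.06
[603. 224. 151.] [ 0.06  0.39 -0.75 -2.98 -0.63  1.49] maxcost 7.1e-23 maxstep 0.07
[510. 208. 161.] [ 0.03  0.27 -0.95 -2.94 -0.71  1.49] maxcost 1.3e-26 maxstep 0.05
```

>>> drive_tool(
  increments=[
    [1,[0.0675,-0.01,-0.141],0],
    [1,[0.0675,-0.01,-0.141],0],
    [1,[0.0675,-0.01,-0.141],0],
    [1,[0.1,0,-0.17],0],
    [1,[0.135,0,-0.148],0],
    [1,[0.135,0,-0.148],0],
    [1,[0.135,0,-0.148],0],
    [1,[0.135,0,-0.148],0],
    [1,[0,0,0],0],
  ],
)

```text
clock: 13.15
position: [451.6, 225.5, 674.0]
ee_rot: [0.913, 0.073, 0.4, -0.024]
contact_force: [-0.6, 0.5, -1.1]
gripper_width: 85.4
```

Run:
```python
from h import *
s,R=st();d=np.array([660,350,775])-s['position'];print(d,(R.T@d/300).round(3),np.linalg.norm(d)/60)
```

```text
t 13.15 p [451.6 225.5 674. ] z [ 0.727  0.102 -0.679] y [ 0.152 -0.988  0.014] F [-0.6  0.5 -1.1] w 85.4 j [ 1.086 -0.211 -0.079  0.685 -1.227  0.566]
[208.40261245 124.48063166 100.97810948] [ 0.759 -0.3    0.319] 4.381896314749607
```

>>> drive_tool(
  increments=[
    [1,[0.152,-0.06,0.064],0],
    [1,[0.152,-0.06,0.064],0],
    [1,[0.152,-0.06,0.064],0],
    [1,[0.152,-0.06,0.064],0],
    [1,[0.152,-0.06,0.064],0],
    [1,[0.177,-0.006,0.068],0],
    [1,[0.177,-0.006,0.068],0],
    [1,[0,0,0],0],
  ],
)

```text
clock: 14.15
position: [768.2, 423.4, 524.6]
ee_rot: [0.957, 0.142, 0.223, 0.123]
contact_force: [7.7, 7.5, -16.2]
gripper_width: 85.4
```

Run:
```python
from h import *
units([50,10,25])
```

```text
t 14.15 p [768.2 423.4 524.6] z [ 0.461 -0.172 -0.87 ] y [ 0.217 -0.929  0.299] F [  7.7   7.5 -16.2] w 85.4 j [ 0.819  0.866  1.309  0.483 -1.774  1.204]
units [ 0.187  0.03  -0.001]
```

>>> drive_tool(
  increments=[
    [1,[0,0,0],0],
  ],
)

```text
clock: 14.28
position: [762.5, 419.8, 536.2]
ee_rot: [0.956, 0.142, 0.226, 0.12]
contact_force: [4.0, 5.4, -7.6]
gripper_width: 85.4
```

Run:
```python
from h import *
units([50,10,25]);units([20,45,35])
cv2.imwrite('pics/scene3.png',get_image('scene')[:,:,::-1])
```

```text
t 14.28 p [762.5 419.8 536.2] z [ 0.467 -0.165 -0.869] y [ 0.218 -0.931  0.294] F [ 4.   5.4 -7.6] w 85.4 j [ 0.821  0.846  1.296  0.482 -1.773  1.203]
units [ 0.187  0.03  -0.   ]
t 14.28 p [762.5 419.8 536.2] z [ 0.467 -0.165 -0.869] y [ 0.218 -0.931  0.294] F [ 4.   5.4 -7.6] w 85.4 j [ 0.821  0.846  1.296  0.482 -1.773  1.203]
units [ 0.153 -0.091 -0.095]
```

View pics/scene3.png

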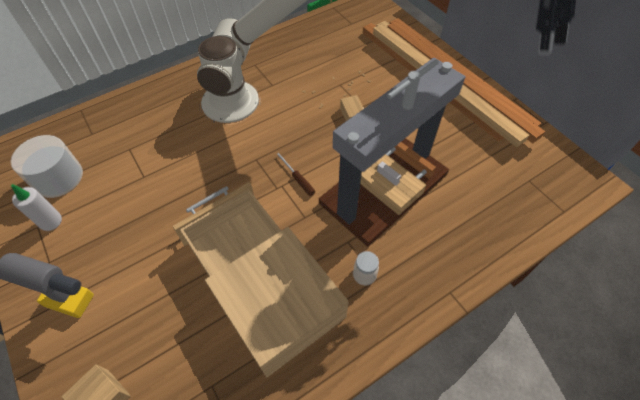

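```bash
cat > sim.py <<'E'
from ik import *
def stepsim(q,inc,turn,w,mode,lam=0.0,vmax=.7):
    p,R=fk(q,P,s4,s6)
    T=p+R@(np.array(inc)*300);RT=R@E('z',turn*2)
    vl=np.array([2.79,2.79,3.14,3.14,3.14,3.14])*vmax/8
    if mode=='lsq':
        f=lambda x:(lambda pp,Q:np.r_[(pp-T)/1000,Rn.from_matrix(Q.T@RT).as_rotvec()*w,lam*(x-q)])(*fk(x,P,s4,s6))
        a=np.maximum(lo,-9);b=hi
        x=least_squares(f,np.clip(q,a+1e-6,b-1e-6),bounds=(a,b),max_nfev=40).x
    elif mode=='dls':
        x=q.copy()
        for _ in range(30):
            pp,Q=fk(x,P,s4,s6);e=np.r_[(T-pp)/1000,(Rn.from_matrix(RT@Q.T).as_rotvec())*w]
            J=np.zeros((6,6))
            for i in range(6):
                d=x.copy();d[i]+=1e-5;p2,Q2=fk(d,P,s4,s6)
                J[:,i]=np.r_[(p2-pp)/1000,Rn.from_matrix(Q2@Q.T).as_rotvec()*w]/1e-5
            x=np.clip(x+J.T@np.linalg.solve(J@J.T+lam**2*np.eye(6),e),lo,hi)
    dq=x-q;sc=min(1,(vl/np.maximum(np.abs(dq),1e-9)).min())
    return q+dq*sc
SEG=[([.311,.715,1.408,.153,-2.053,1.045],[[.11,-.13,-.1]]*4,[.461,.703,1.408,.234,-1.954,.939]),
([.461,.703,1.408,.234,-1.954,.939],[[.1,-.14,-.1]]*4,[.611,.692,1.408,.329,-1.869,.837]),
([.611,.692,1.408,.329,-1.869,.837],[[.04,-.15,-.13]]*4,[.844,.634,1.38,.469,-1.844,.687]),
([.844,.634,1.38,.469,-1.844,.687],[[.09,-.17,-.06]]*4,[.947,.543,1.408,.481,-1.913,.62]),
([.947,.543,1.408,.481,-1.913,.62],[[.165,-.09,.03]]*3,[.833,.601,1.408,.433,-1.743,.671]),
([1.086,-.211,-.079,.685,-1.227,.566],[[.152,-.06,.064]]*5+[[.177,-.006,.068]]*2,[.821,.846,1.296,.482,-1.773,1.203])]
if __name__=="__main__":
  for mode in('lsq','dls'):
    for w in (.1,.2,.3,.5,1,2):
      for lam in ((0.,.02,.1,.3) if mode=='lsq' else (.02,.05,.1,.3)):
        out=[]
        for q,I,qe in SEG:
            q=np.clip(np.array(q),lo,hi)
            for i in I:q=stepsim(q,i,0,w,mode,lam)
            out.append(np.abs(q-qe).max())
        print(mode,w,lam,np.round(out,3))
E
time timeout 500 python3 sim.py
```

```text
lsq 0.1 0.0 [0.464 0.471 0.386 0.722 0.382 0.308]
lsq 0.1 0.02 [0.463 0.458 0.368 0.704 0.365 0.469]
lsq 0.1 0.1 [0.419 0.416 0.332 0.625 0.303 0.896]
lsq 0.1 0.3 [0.203 0.21  0.192 0.39  0.084 1.024]
lsq 0.2 0.0 [0.32  0.322 0.27  0.56  0.256 0.264]
lsq 0.2 0.02 [0.319 0.319 0.264 0.554 0.251 0.318]
lsq 0.2 0.1 [0.291 0.293 0.232 0.492 0.208 0.75 ]
lsq 0.2 0.3 [0.15  0.158 0.146 0.338 0.072 1.023]
lsq 0.3 0.0 [0.188 0.191 0.159 0.415 0.148 0.23 ]
lsq 0.3 0.02 [0.187 0.191 0.156 0.412 0.146 0.256]
lsq 0.3 0.1 [0.172 0.177 0.137 0.369 0.121 0.626]
lsq 0.3 0.3 [0.092 0.1   0.098 0.279 0.06  1.021]
lsq 0.5 0.0 [0.036 0.04  0.022 0.243 0.028 0.229]
lsq 0.5 0.02 [0.036 0.039 0.022 0.242 0.027 0.233]
lsq 0.5 0.1 [0.032 0.036 0.03  0.225 0.019 0.491]
lsq 0.5 0.3 [0.043 0.043 0.072 0.191 0.039 1.017]
lsq 1 0.0 [0.065 0.067 0.076 0.134 0.051 0.228]
lsq 1 0.02 [0.065 0.067 0.076 0.134 0.051 0.231]
lsq 1 0.1 [0.065 0.066 0.073 0.137 0.055 0.415]
lsq 1 0.3 [0.066 0.064 0.065 0.132 0.077 1.009]
lsq 2 0.0 [0.095 0.099 0.105 0.14  0.075 0.227]
lsq 2 0.02 [0.095 0.099 0.105 0.14  0.075 0.23 ]
lsq 2 
[... 628 characters left out ...]
.415 0.148 0.23 ]
dls 0.3 0.3 [0.175 0.185 0.153 0.409 0.146 0.317]
dls 0.5 0.02 [0.252 0.282 0.373 0.158 0.701 0.216]
dls 0.5 0.05 [0.619 0.368 0.084 0.262 0.025 0.222]
dls 0.5 0.1 [0.157 0.09  0.03  0.243 0.027 0.229]
dls 0.5 0.3 [0.02  0.027 0.021 0.242 0.028 0.236]
dls 1 0.02 [0.688 0.757 0.527 0.609 0.211 0.261]
dls 1 0.05 [0.791 0.57  0.228 0.132 0.086 0.218]
dls 1 0.1 [0.305 0.221 0.114 0.134 0.06  0.228]
dls 1 0.3 [0.093 0.084 0.08  0.134 0.052 0.232]
dls 2 0.02 [0.503 0.486 0.58  0.811 0.244 0.258]
dls 2 0.05 [0.834 0.624 0.284 0.119 0.122 0.217]
dls 2 0.1 [0.347 0.266 0.151 0.14  0.088 0.227]
dls 2 0.3 [0.125 0.118 0.11  0.14  0.076 0.231]
real	1m34.732s
user	1m33.153s
sys	0m0.200s
```

```bash
cat > plan.py <<'E'
from sim import *
zt=Rt(np.radians(58))[:,2]
def ang(q):return np.arccos(np.clip(fk(q,P,s4,s6)[1][:,2]@zt,-1,1))
def run():
  for w in (.55,.65,.75):
    out=[]
    for q,I,qe in SEG:
        q=np.clip(np.array(q),lo,hi)
        for i in I:q=stepsim(q,i,0,w,'lsq',0)
        out.append(np.abs(q-qe).max())
    print(w,np.round(out,3))
  q=np.clip(read_state()['joints'],lo,hi)
  n=60;i=np.arange(n)+.5;ph=np.arccos(1-2*i/n);t=np.pi*(1+5**.5)*i
  dirs=np.c_[np.cos(t)*np.sin(ph),np.sin(t)*np.sin(ph),np.cos(ph)]
  p,R=fk(q,P,s4,s6);print(p.round(),R[:,2].round(2),np.degrees(ang(q)).round(1))
  for b in range(7):
    best=None
    for d in dirs:
        x=q.copy();ok=1
        inc=fk(q,P,s4,s6)[1].T@d*50/300
        for k in range(4):
            x=stepsim(x,inc,0,.6,'lsq',0)
            pp=fk(x,P,s4,s6)[0]
            if pp[2]<480 or np.hypot(*pp[:2])<300: ok=0;break
        if ok and (best is None or ang(x)<best[0]):best=(ang(x),d,x,inc)
    q=best[2];p,R=fk(q,P,s4,s6)
    print(best[1].round(2),best[3].round(3),'->',p.round(),R[:,2].round(2),np.degrees(best[0]).round(1),q.round(2))
if __name__=="__main__":run()
E
time timeout 560 python3 plan.py
```

```text
0.55 [0.015 0.018 0.022 0.218 0.012 0.229]
0.65 [0.015 0.014 0.028 0.181 0.012 0.229]
0.75 [0.036 0.036 0.048 0.156 0.028 0.228]
[753. 409. 569.] [ 0.49 -0.14 -0.86] 32.2
[0.77 0.42 0.48] [ 0.165 -0.017 -0.016] -> [801. 422. 570.] [ 0.59 -0.09 -0.8 ] 25.1 [ 0.8   0.87  1.39  0.52 -1.66  1.24]
[0.77 0.42 0.48] [ 0.166 -0.017  0.005] -> [845. 436. 574.] [ 0.69 -0.04 -0.73] 17.9 [ 0.78  0.9   1.38  0.54 -1.5   1.23]
[0.77 0.42 0.48] [ 0.164 -0.017  0.026] -> [886. 450. 581.] [ 0.77  0.01 -0.64] 10.9 [ 0.76  0.92  1.37  0.57 -1.34  1.23]
[0.77 0.42 0.48] [ 0.159 -0.017  0.047] -> [923. 464. 590.] [ 0.84  0.06 -0.54] 5.3 [ 0.74  0.94  1.35  0.6  -1.18  1.21]
[-0.36  0.83  0.42] [ 0.072 -0.127 -0.081] -> [806. 594. 631.] [ 0.86  0.08 -0.5 ] 4.3 [ 0.94  0.91  1.31  0.76 -1.23  1.04]
[-0.8   0.54  0.25] [ 0.004 -0.106 -0.129] -> [638. 692. 670.] [ 0.87  0.09 -0.49] 4.3 [ 1.17  0.86  1.28  0.89 -1.39  0.9 ]
[ 0.24  0.53 -0.82] [-0.067 -0.107  0.109] -> [684. 796. 506.] [ 0.87  0.09 -0.49] 4.3 [ 1.16  1.06  1.27  0.93 -1.25  0.74]
real	1m15.109s
user	1m14.294s
sys	0m0.186s
```

>>> drive_tool(
  increments=[
    [1,[0.165,-0.017,-0.016],0],
    [1,[0.165,-0.017,-0.016],0],
    [1,[0.165,-0.017,-0.016],0],
    [1,[0.165,-0.017,-0.016],0],
    [1,[0.165,-0.017,0.005],0],
    [1,[0.165,-0.017,0.005],0],
    [1,[0.165,-0.017,0.005],0],
    [1,[0.165,-0.017,0.005],0],
  ],
)

```text
clock: 15.32
position: [806.8, 405.0, 253.1]
ee_rot: [0.948, 0.215, 0.005, 0.235]
contact_force: [3.3, 3.4, -13.1]
gripper_width: 85.6
```

Run:
```python
from plan import *
st()
q=np.clip(read_state()['joints'],lo,hi)
for I in ([.164,-.017,.026],[.16,-.017,.047]):
    for k in range(4):q=stepsim(q,I,0,.6,'lsq',0)
    p,R=fk(q,P,s4,s6);print(p.round(),R[:,2].round(3),np.degrees(ang(q)).round(1))
```

```text
t 15.32 p [806.8 405.  253.1] z [ 0.11  -0.444 -0.889] y [ 0.405 -0.797  0.448] F [  3.3   3.4 -13.1] w 85.6 j [ 0.756  1.195  1.368  0.444 -1.954  1.385]
[869. 417. 164.] [ 0.209 -0.405 -0.89 ] 54.1
[925. 425.  83.] [ 0.312 -0.355 -0.881] 47.5
```

>>> drive_tool(
  increments=[
    [1,[0,0,0],0],
  ],
)

```text
clock: 15.45
position: [803.3, 399.5, 316.0]
ee_rot: [0.953, 0.206, 0.041, 0.216]
contact_force: [5.4, 4.3, -13.5]
gripper_width: 85.5
```

Run:
```python
from plan import *
s,R=st();print(s['joint_vel'].round(3))
cv2.imwrite('pics/scene4.png',get_image('scene')[:,:,::-1])
s,R=st();print(s['joint_vel'].round(3))
```

```text
t 15.45 p [803.3 399.5 316. ] z [ 0.167 -0.396 -0.903] y [ 0.375 -0.822  0.429] F [  5.4   4.3 -13.5] w 85.5 j [ 0.755  1.131  1.387  0.449 -1.953  1.385]
[ 0.008 -1.102  0.074  0.028  0.016 -0.003]
t 15.5 p [795.4 391.7 372.5] z [ 0.214 -0.354 -0.91 ] y [ 0.353 -0.841  0.411] F [2.1 1.6 3.5] w 85.7 j [ 0.755  1.069  1.394  0.452 -1.953  1.385]
[ 3.000e-03 -1.246e+00  2.880e-01  1.440e-01 -2.600e-02 -1.000e-03]
```

View pics/scene4.png

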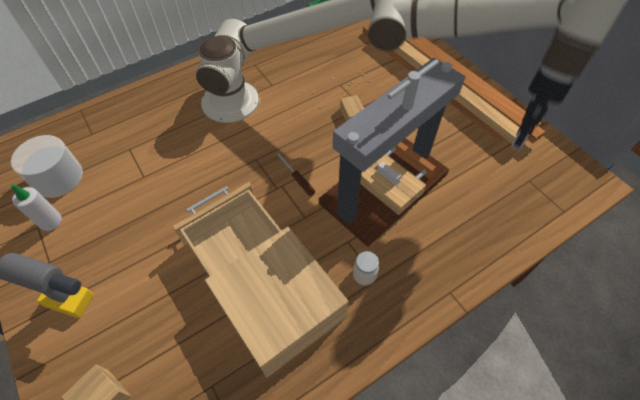

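>>> drive_tool(
  increments=[
    [1,[0,0,0],0],
    [1,[0,0,0],0],
    [1,[0,0,0],0],
  ],
)

```text
clock: 15.88
position: [767.8, 363.4, 494.7]
ee_rot: [0.96, 0.182, 0.134, 0.163]
contact_force: [0.3, -0.4, 0.9]
gripper_width: 85.6
```

Run:
```python
from plan import *
s,R=st();print(s['joint_vel'].round(3),s['joint_efforts'].round(1))
```

```text
t 15.88 p [767.8 363.4 494.7] z [ 0.316 -0.265 -0.911] y [ 0.305 -0.881  0.362] F [ 0.3 -0.4  0.9] w 85.6 j [ 0.754  0.929  1.408  0.458 -1.956  1.385]
[-0.001  0.037  0.001 -0.023  0.002 -0.001] [  0.1 -56.4  23.9   4.1   0.3  -0. ]
```

```bash
cat > sim2.py <<'E'
from ik import *
from multiprocessing import Pool
vl=np.array([2.79,2.79,3.14,3.14,3.14,3.14])*.7/8
z0=P[[0]][0]
def jac(q):
    R=E('z',q[0]);h,a2,e,d4,d5,d6,c6,a1=P
    ax=[np.array([0,0,1.]),R[:,1],-R[:,1]];o=[np.zeros(3)]
    p1=np.array([0,0,h])+R@[a1,0,0];p2=p1+R@E('y',q[1])@[0,0,a2]
    R3=R@E('y',q[1]-q[2]+np.pi/2);p3=p2+R3@[e,0,d4]
    R4=R3@E('z',s4*q[3]);R5=R4@E('y',-q[4])
    ax+=[s4*R3[:,2],-R4[:,1],s6*R5[:,2]]
    p,Q=fk(q,P,s4,s6)
    o=[np.zeros(3),p1,p2,p3,p3,p]
    J=np.zeros((6,6))
    for i in range(6): J[:3,i]=np.cross(ax[i],p-o[i]);J[3:,i]=ax[i]
    return p,Q,J
def step(q,inc,turn,prm):
    w,lam,n,mode=prm   # mode 0: joint clip final; 1: clamp whole scale
    p,R,_=jac(q);d=np.array(inc)*300;m=np.linalg.norm(d)
    if m>62.5:d*=62.5/m
    a=np.clip(turn*2,-.187,.187)
    T=p+R@d;RT=R@E('z',a);x=q.copy()
    for _ in range(n):
        pp,Q,J=jac(x);e=np.r_[(T-pp)/1000,Rn.from_matrix(RT@Q.T).as_rotvec()*w]
        J=J.copy();J[:3]/=1000;J[3:]*=w
        dx=J.T@np.linalg.solve(J@J.T+lam**2*np.eye(6),e)
        if mode&2: dx=np.clip(dx,-.2,.2)
        x=np.clip(x+dx,lo,hi)
    dq=x-q
    if mode&1: dq=dq*min(1,(vl/np.maximum(np.abs(dq),1e-9)).min())
    else: dq=np.clip(dq,-vl,vl)
    return q+dq
A1=[.165,-.017,-.016];A2=[.165,-.017,.005]
from sim import SEG as S0
SEG=S0[:5]+[(S0[5][0],S0[5][1]+[A1]*4+[A2]*4,[.754,.929,1.408,.458,-1.956,1.385])]
SEG.append(([.191,.169,.946,.001,-2.337,1.074],[[0,0,-.2]]*2+[[0,0,-.1]]*2,[.249,.293,1.407,.048,-2.65,1.058]))
SEG.append(([.249,.293,1.407,.048,-2.65,1.058],[[0,0,-.2]]*3,[.386,.217,1.407,.155,-2.687,1.021]))
SEG.append(([.881,-.214,-.852,.998,-.551,.088],[[-.0675,.01,.141]]*4,[.349,-.04,-.94,2.053,-.161,-.61]))
def ev(prm):
    out=[]
    for q,I,qe in SEG:
        q=np.clip(np.array(q,float),lo,hi)
        for i in I:q=step(q,i,0,prm)
        out.append(np.abs(q-qe).max())
    return prm,np.array(out)
if __name__=="__main__":
    G=[(w,l,n,m) for w in (.1,.2,.3,.4,.5,.6,.8,1) for l in (.01,.03,.05,.1,.2,.3) for n in (1,3,10,30,100) for m in (0,1,2,3)]
    with Pool() as p: r=p.map(ev,G,chunksize=4)
    r.sort(key=lambda a:np.sqrt(a[1]).sum())
    for a in r[:12]:print(a[0],a[1].round(3))
E
nproc; time timeout 570 python3 sim2.py
```

```text
4
(0.6, 0.3, 100, 1) [0.027 0.014 0.024 0.198 0.005 0.611 0.018 0.03  0.028]
(0.6, 0.3, 100, 3) [0.027 0.014 0.024 0.198 0.005 0.611 0.018 0.03  0.028]
(0.6, 0.3, 30, 1) [0.027 0.014 0.025 0.197 0.005 0.621 0.018 0.03  0.116]
(0.6, 0.3, 30, 3) [0.027 0.014 0.025 0.197 0.005 0.621 0.018 0.03  0.116]
(0.5, 0.3, 100, 1) [0.02  0.027 0.02  0.243 0.028 0.7   0.023 0.046 0.032]
(0.5, 0.3, 100, 3) [0.02  0.027 0.02  0.243 0.028 0.7   0.023 0.046 0.032]
(0.6, 0.2, 30, 1) [0.055 0.032 0.025 0.198 0.004 0.612 0.046 0.066 0.033]
(0.6, 0.2, 30, 3) [0.055 0.032 0.025 0.198 0.004 0.612 0.046 0.066 0.033]
(0.6, 0.2, 100, 1) [0.055 0.032 0.025 0.198 0.004 0.61  0.046 0.066 0.038]
(0.6, 0.2, 100, 3) [0.055 0.032 0.025 0.198 0.004 0.61  0.046 0.066 0.038]
(0.6, 0.3, 30, 0) [0.027 0.014 0.025 0.197 0.005 0.601 0.099 0.03  0.116]
(0.6, 0.3, 30, 2) [0.027 0.014 0.025 0.197 0.005 0.601 0.099 0.03  0.116]
real	6m57.915s
user	25m53.442s
sys	0m0.381s
```

Run:
```python
from sim2 import *
prm=(.6,.3,60,1)
for k in (3,5):
    q,I,qe=SEG[k];q=np.array(q,float)
    for n,i in enumerate(I):
        q=step(q,i,0,prm);p,R=fk(q,P,s4,s6);print(n,i,p.round(),R[:,2].round(2),q.round(2))
    print('meas',np.round(fk(np.array(qe),P,s4,s6)[0]),qe)
```

```text
0 [0.09, -0.17, -0.06] [668. 375. 723.] [ 0.61  0.01 -0.79] [ 0.88  0.65  1.4   0.49 -1.82  0.67]
1 [0.09, -0.17, -0.06] [666. 398. 726.] [ 0.63  0.02 -0.77] [ 0.91  0.66  1.39  0.52 -1.78  0.64]
2 [0.09, -0.17, -0.06] [662. 421. 730.] [ 0.66  0.04 -0.75] [ 0.93  0.66  1.38  0.54 -1.75  0.62]
3 [0.09, -0.17, -0.06] [657. 442. 735.] [ 0.68  0.05 -0.73] [ 0.96  0.67  1.37  0.57 -1.71  0.6 ]
meas [584. 355. 785.] [0.947, 0.543, 1.408, 0.481, -1.913, 0.62]
0 [0.152, -0.06, 0.064] [493. 250. 694.] [ 0.73  0.1  -0.68] [ 1.02 -0.11  0.06  0.65 -1.22  0.65]
1 [0.152, -0.06, 0.064] [535. 275. 715.] [ 0.73  0.1  -0.68] [ 0.97 -0.01  0.22  0.61 -1.23  0.72]
2 [0.152, -0.06, 0.064] [577. 300. 735.] [ 0.73  0.1  -0.68] [ 0.93  0.1   0.4   0.58 -1.27  0.8 ]
3 [0.152, -0.06, 0.064] [618. 325. 755.] [ 0.73  0.1  -0.68] [ 0.9   0.23  0.63  0.55 -1.34  0.88]
4 [0.152, -0.06, 0.064] [655. 347. 773.] [ 0.73  0.1  -0.68] [ 0.87  0.37  0.9   0.52 -1.44  0.97]
5 [0.177, -0.006, 0.068] [683. 352. 785.] [ 0.73  0.1  -0.67] [ 0.85  0.5   1.18  0.5  -1.55  1.06]
6 [0.177, -0.006, 0.068] [715. 351. 783.] [ 0.75
[... 226 characters left out ...]
61  1.39  0.49 -1.54  1.14]
9 [0.165, -0.017, -0.016] [732. 344. 810.] [ 0.81  0.14 -0.58] [ 0.79  0.61  1.39  0.5  -1.5   1.14]
10 [0.165, -0.017, -0.016] [735. 342. 820.] [ 0.82  0.14 -0.55] [ 0.78  0.6   1.39  0.5  -1.47  1.15]
11 [0.165, -0.017, 0.005] [742. 340. 828.] [ 0.84  0.15 -0.52] [ 0.78  0.6   1.39  0.51 -1.44  1.15]
12 [0.165, -0.017, 0.005] [747. 338. 837.] [ 0.85  0.16 -0.49] [ 0.77  0.6   1.39  0.51 -1.41  1.15]
13 [0.165, -0.017, 0.005] [751. 337. 846.] [ 0.87  0.17 -0.47] [ 0.77  0.6   1.38  0.51 -1.37  1.15]
14 [0.165, -0.017, 0.005] [754. 335. 857.] [ 0.88  0.17 -0.44] [ 0.76  0.6   1.38  0.52 -1.34  1.16]
meas [768. 363. 495.] [0.754, 0.929, 1.408, 0.458, -1.956, 1.385]
```

```bash
cat > plan2.py <<'E'
from sim2 import *
zt=Rt(np.radians(58))[:,2]
ang=lambda q:np.degrees(np.arccos(np.clip(fk(q,P,s4,s6)[1][:,2]@zt,-1,1)))
prm=(.6,.3,40,1)
n=40;i_=np.arange(n)+.5;ph=np.arccos(1-2*i_/n);t=np.pi*(1+5**.5)*i_
dirs=np.c_[np.cos(t)*np.sin(ph),np.sin(t)*np.sin(ph),np.cos(ph)]
q0=np.array([.754,.929,1.408,.458,-1.956,1.385]);R0=fk(q0,P,s4,s6)[1]
def greedy(start):
    q,c=ik(np.array(start,float),R0,[.5,.4,.9,.3,-1.9,1.2])
    if c>1e-6:return start,None,999
    log=[q]
    for b in range(8):
        best=None
        for d in dirs:
            x=q.copy();inc=fk(q,P,s4,s6)[1].T@d*40/300;ok=1
            for k in range(3):
                x=step(x,inc,0,prm);pp=fk(x,P,s4,s6)[0]
                if pp[2]<520 or np.hypot(*pp[:2])<300 : ok=0;break
            if ok and (best is None or ang(x)<best[0]):best=(ang(x),d,x,inc)
        q=best[2];log.append((best[0],best[1],best[3],fk(q,P,s4,s6)[0],q))
    return start,log,log[-1][0]
if __name__=="__main__":
    S=[(650,-100,620),(650,100,620),(600,250,620),(500,400,620),(350,500,620),(450,0,760),(400,300,760),(500,-300,620)]
    with Pool(4) as p:r=p.map(greedy,S,chunksize=1)
    r.sort(key=lambda a:a[2])
    for s,l,a in r:
        print(s,round(a,1),None if l is None else [round(float(x[0]),1) for x in l[1:]])
    s,l,a=r[0]
    for x in l[1:]:print(round(float(x[0]),1),x[1].round(2),x[2].round(3),x[3].round(),x[4].round(2))
E
time timeout 570 python3 plan2.py
```

```text
(500, 400, 620) 13.8 [42.8, 39.0, 35.1, 31.0, 26.8, 22.5, 18.2, 13.8]
(350, 500, 620) 15.0 [42.9, 39.4, 35.6, 31.7, 27.7, 23.6, 19.3, 15.0]
(600, 250, 620) 15.7 [43.4, 39.7, 35.8, 31.9, 27.9, 23.8, 19.7, 15.7]
(400, 300, 760) 16.1 [42.3, 39.1, 35.6, 31.9, 28.1, 24.2, 20.2, 16.1]
(650, 100, 620) 24.1 [43.8, 40.5, 37.2, 34.0, 31.0, 28.3, 26.0, 24.1]
(450, 0, 760) 28.8 [43.9, 41.4, 38.9, 36.4, 34.1, 32.0, 30.2, 28.8]
(650, -100, 620) 28.8 [44.3, 41.7, 39.0, 36.4, 34.0, 31.9, 30.1, 28.8]
(500, -300, 620) 36.6 [44.9, 44.1, 43.0, 41.7, 40.2, 38.7, 37.5, 36.6]
42.8 [0.52 0.59 0.62] [ 0.109 -0.018 -0.075] [534. 439. 650.] [ 1.07  0.72  1.38  0.56 -2.21  1.22]
39.0 [0.52 0.59 0.62] [ 0.112 -0.018 -0.071] [549. 456. 650.] [ 1.08  0.73  1.38  0.58 -2.13  1.23]
35.1 [0.52 0.59 0.62] [ 0.116 -0.018 -0.063] [564. 472. 652.] [ 1.08  0.74  1.37  0.61 -2.06  1.22]
31.0 [0.52 0.59 0.62] [ 0.12  -0.018 -0.055] [580. 489. 655.] [ 1.08  0.75  1.36  0.63 -1.98  1.22]
26.8 [0.52 0.59 0.62] [ 0.124 -0.018 -0.046] [596. 506. 660.] [ 1.09  0.75  1.35  0.65 -1.9   1.22]
22.5 [0.52 0.59 0.62] [ 0.127 -0.018 -0.037] [612. 523. 666.] [ 1.09  0.76  1.35  0.67 -1.82  1.22]
18.2 [0.52 0.59 0.62] [ 0.129 -0.018 -0.027] [629. 540. 672.] [ 1.08  0.77  1.34  0.69 -1.73  1.22]
13.8 [0.52 0.59 0.62] [ 0.131 -0.018 -0.017] [645. 557. 680.] [ 1.08  0.78  1.33  0.71 -1.65  1.21]
real	1m44.173s
user	6m36.312s
sys	0m0.394s
```

Run:
```python
from h import *
s,R=st();d=np.array([500,400,620])-s['position'];print((R.T@d/300/5).round(3));print((R.T@np.array([.52,.59,.62])*40/300).round(3))
```

```text
t 15.88 p [767.8 363.4 494.7] z [ 0.316 -0.265 -0.911] y [ 0.305 -0.881  0.362] F [ 0.3 -0.4  0.9] w 85.6 j [ 0.754  0.929  1.408  0.458 -1.956  1.385]
[-0.134 -0.046 -0.139]
[ 0.11  -0.018 -0.074]
```

>>> drive_tool(
  increments=[
    [1,[-0.07,-0.03,-0.15],0],
    [1,[-0.12,-0.046,-0.14],0],
    [1,[-0.15,-0.05,-0.135],0],
    [1,[-0.15,-0.05,-0.135],0],
    [1,[-0.15,-0.05,-0.135],0],
    [1,[0,0,0],0],
    [1,[0.11,-0.018,-0.074],0],
    [1,[0.11,-0.018,-0.074],0],
    [1,[0.11,-0.018,-0.074],0],
    [1,[0.11,-0.018,-0.074],0],
    [1,[0,0,0],0],
  ],
)

```text
clock: 17.25
position: [516.2, 431.4, 647.2]
ee_rot: [0.971, 0.169, 0.116, 0.124]
contact_force: [-0.3, 0.7, 0.4]
gripper_width: 84.9
```

Run:
```python
from h import *
s,R=st();print(s['joint_vel'].round(2))
```

```text
t 17.25 p [516.2 431.4 647.2] z [ 0.267 -0.201 -0.943] y [ 0.3   -0.912  0.279] F [-0.3  0.7  0.4] w 84.9 j [ 1.059  0.703  1.408  0.448 -2.271  1.149]
[ 0.   -0.02  0.    0.05  0.01 -0.01]
```

>>> drive_tool(
  increments=[
    [1,[0.14,-0.022,-0.09],0],
    [1,[0.14,-0.022,-0.09],0],
    [1,[0.14,-0.022,-0.09],0],
    [1,[0.14,-0.022,-0.09],0],
    [1,[0,0,0],0],
  ],
)

```text
clock: 17.88
position: [517.4, 424.5, 671.4]
ee_rot: [0.972, 0.162, 0.146, 0.09]
contact_force: [-0.9, 0.0, 0.6]
gripper_width: 85.5
```

Run:
```python
from plan2 import *
s,R=st();print(s['joint_vel'].round(2));q=s['joints'];print(ang(q),(R.T@np.array([.52,.59,.62])*50/300).round(3))
q=np.array([1.059,.703,1.408,.448,-2.271,1.149])
for k in range(4):
    q=step(q,[.14,-.022,-.09],0,prm);p,R=fk(q,P,s4,s6);print(p.round(),R[:,2].round(3),q.round(3))
```

```text
t 17.88 p [517.4 424.5 671.4] z [ 0.312 -0.127 -0.942] y [ 0.289 -0.931  0.221] F [-0.9  0.   0.6] w 85.5 j [ 1.055  0.663  1.408  0.434 -2.223  1.128]
[ 0.    0.04 -0.   -0.03  0.03  0.01]
42.20759140260036 [ 0.138 -0.044 -0.083]
[526. 436. 646.] [ 0.29  -0.19  -0.938] [ 1.055  0.71   1.41   0.458 -2.241  1.157]
[535. 441. 645.] [ 0.314 -0.178 -0.932] [ 1.053  0.715  1.41   0.467 -2.21   1.164]
[543. 446. 646.] [ 0.338 -0.166 -0.926] [ 1.051  0.717  1.408  0.476 -2.18   1.169]
[550. 451. 648.] [ 0.363 -0.153 -0.919] [ 1.051  0.718  1.405  0.486 -2.149  1.172]
```

>>> drive_tool(
  increments=[
    [1,[0.165,-0.05,-0.09],0],
    [1,[0.165,-0.05,-0.09],0],
    [1,[0.165,-0.05,-0.09],0],
    [1,[0.165,-0.05,-0.09],0],
    [1,[0.165,-0.05,-0.09],0],
    [1,[0.165,-0.05,-0.09],0],
    [1,[0,0,0],0],
  ],
)

```text
clock: 18.75
position: [521.4, 452.1, 691.1]
ee_rot: [0.965, 0.159, 0.205, 0.034]
contact_force: [-0.5, -1.8, 2.2]
gripper_width: 85.2
```

Run:
```python
from plan2 import *
s,R=st();print(s['joint_vel'].round(2));q=s['joints'];print(ang(q),(R.T@np.array([.52,.59,.62])*60/300).round(3))
```

```text
t 18.75 p [521.4 452.1 691.1] z [ 0.406 -0.    -0.914] y [ 0.294 -0.947  0.131] F [-0.5 -1.8  2.2] w 85.2 j [ 1.084  0.561  1.24   0.408 -2.011  1.034]
[-0.01  0.04  0.01 -0.01  0.01  0.02]
34.58819932835516 [ 0.176 -0.065 -0.071]
```

Run:
```python
from plan2 import *
s,R=st();q0=s['joints']
for d in ([.52,.59,.62],[.7,.4,.55],[.75,.15,.6],[.85,.2,.4],[.5,.3,.8]):
    d=np.array(d)/np.linalg.norm(d);u=R.T@d*60/300;q=q0.copy()
    for k in range(6):q=step(q,u,0,prm)
    p,Q=fk(q,P,s4,s6);print(d.round(2),u.round(3),p.round(),Q[:,2].round(3),ang(q).round(1))
```

```text
t 18.75 p [521.4 452.1 691.1] z [ 0.406 -0.    -0.914] y [ 0.294 -0.947  0.131] F [-0.5 -1.8  2.2] w 85.2 j [ 1.084  0.561  1.24   0.408 -2.011  1.034]
[0.52 0.59 0.62] [ 0.175 -0.065 -0.071] [564. 519. 704.] [ 0.562  0.108 -0.82 ] 23.1
[0.72 0.41 0.56] [ 0.194 -0.021 -0.045] [631. 469. 693.] [ 0.562  0.094 -0.822] 23.2
[0.77 0.15 0.62] [ 0.191  0.032 -0.05 ] [653. 395. 713.] [ 0.558  0.077 -0.826] 23.8
[0.88 0.21 0.42] [ 0.199  0.023 -0.004] [700. 420. 663.] [ 0.548  0.072 -0.834] 24.5
[0.51 0.3  0.81] [ 0.169 -0.007 -0.107] [556. 429. 757.] [ 0.566  0.095 -0.819] 23.0
```

>>> drive_tool(
  increments=[
    [1,[0.17,-0.01,-0.1],0],
    [1,[0.17,-0.01,-0.1],0],
    [1,[0.17,-0.01,-0.1],0],
    [1,[0.17,-0.01,-0.1],0],
    [1,[0.17,-0.01,-0.1],0],
    [1,[0.17,-0.01,-0.1],0],
    [1,[0.17,-0.01,-0.1],0],
    [1,[0,0,0],0],
  ],
)

```text
clock: 19.75
position: [511.1, 363.6, 795.6]
ee_rot: [0.947, 0.159, 0.279, -0.022]
contact_force: [0.6, -0.1, 1.0]
gripper_width: 85.4
```

Run:
```python
from plan2 import *
s,R=st();q0=s['joints'];print(s['joint_vel'].round(2),ang(q0))
for d in ([.52,.59,.62],[.7,.4,.55],[.75,.15,.6],[.85,.2,.4],[.5,.3,.8]):
    d=np.array(d)/np.linalg.norm(d);u=R.T@d*60/300;q=q0.copy()
    for k in range(6):q=step(q,u,0,prm)
    p,Q=fk(q,P,s4,s6);print(d.round(2),u.round(3),p.round(),Q[:,2].round(3),ang(q).round(1))
```

```text
t 19.75 p [511.1 363.6 795.6] z [ 0.522  0.132 -0.843] y [ 0.314 -0.948  0.047] F [ 0.6 -0.1  1. ] w 85.4 j [ 1.035  0.486  1.408  0.44  -2.029  1.159]
[ 0.01  0.07 -0.   -0.05  0.04 -0.  ] 25.593919989484206
[0.52 0.59 0.62] [ 0.183 -0.073 -0.035] [567. 464. 797.] [ 0.666  0.222 -0.712] 14.9
[0.72 0.41 0.56] [ 0.198 -0.027 -0.009] [632. 413. 783.] [ 0.666  0.208 -0.716] 14.9
[0.77 0.15 0.62] [ 0.197  0.025 -0.019] [651. 336. 797.] [ 0.664  0.192 -0.723] 15.0
[0.88 0.21 0.42] [0.197 0.02  0.028] [701. 361. 752.] [ 0.651  0.186 -0.736] 16.0
[0.51 0.3  0.81] [ 0.184 -0.018 -0.076] [554. 371. 842.] [ 0.675  0.213 -0.706] 14.2
```

>>> drive_tool(
  increments=[
    [1,[0.195,0.025,-0.02],0],
    [1,[0.195,0.025,-0.02],0],
    [1,[0.195,0.025,-0.02],0],
    [1,[0.195,0.025,-0.02],0],
    [1,[0.195,0.025,-0.02],0],
    [1,[0.195,0.025,-0.02],0],
    [1,[0,0,0],0],
  ],
)

```text
clock: 20.62
position: [651.0, 339.5, 796.0]
ee_rot: [0.914, 0.16, 0.369, -0.042]
contact_force: [-0.1, 0.4, -0.1]
gripper_width: 85.6
```

Run:
```python
from plan2 import *
s,R=st();q0=s['joints'];print(s['joint_vel'].round(2),ang(q0))
for d in ([.52,.59,.62],[.7,.4,.55],[.75,.15,.6],[.85,.2,.4],[.5,.3,.8],[.8,-.2,.5],[.5,-.3,.8]):
    d=np.array(d)/np.linalg.norm(d);u=R.T@d*60/300;q=q0.copy()
    for k in range(6):q=step(q,u,0,prm)
    p,Q=fk(q,P,s4,s6);print(d.round(2),u.round(3),p.round(),Q[:,2].round(3),ang(q).round(1))
```

```text
t 20.62 p [651.  339.5 796. ] z [ 0.662  0.195 -0.724] y [ 0.323 -0.945  0.041] F [-0.1  0.4 -0.1] w 85.6 j [ 0.83   0.542  1.408  0.371 -1.74   1.283]
[ 0.02 -0.01  0.    0.01 -0.02 -0.  ] 15.156368973240713
[0.52 0.59 0.62] [ 0.186 -0.073  0.002] [684. 453. 809.] [ 0.787  0.264 -0.557] 7.4
[0.72 0.41 0.56] [ 0.196 -0.026  0.029] [748. 400. 790.] [ 0.788  0.251 -0.562] 6.8
[0.77 0.15 0.62] [0.197 0.026 0.019] [766. 322. 800.] [ 0.786  0.236 -0.571] 6.2
[0.88 0.21 0.42] [0.188 0.021 0.065] [815. 345. 751.] [ 0.777  0.233 -0.584] 6.7
[0.51 0.3  0.81] [ 0.195 -0.018 -0.038] [671. 361. 855.] [ 0.795  0.253 -0.552] 6.6
[ 0.83 -0.21  0.52] [0.173 0.097 0.027] [806. 218. 781.] [ 0.767  0.213 -0.606] 6.9
[ 0.51 -0.3   0.81] [ 0.164  0.097 -0.062] [694. 186. 863.] [ 0.774  0.215 -0.596] 6.5
```

Run:
```python
from plan2 import *
q0=read_state()['joints'];R=fk(q0,P,s4,s6)[1];res=[]
for d in dirs:
  for m in (45,60):
    u=R.T@d*m/300;q=q0.copy()
    for k in range(8):
        q=step(q,u,0,prm);p,Q=fk(q,P,s4,s6)
        if p[2]>600: res.append((ang(q),k+1,m,u.round(3),p.round(),Q[:,2].round(3),q.round(2)))
res.sort(key=lambda a:a[0])
for r in res[:8]:print(*r)
```

```text
4.777051534506384 8 60 [ 0.154  0.119 -0.047] [732. 104. 856.] [ 0.792  0.203 -0.575] [ 0.41  0.46  1.41  0.13 -1.57  1.57]
4.777788472108589 8 60 [0.181 0.072 0.045] [856. 240. 761.] [ 0.804  0.221 -0.552] [ 0.52  0.66  1.41  0.21 -1.36  1.47]
5.341137932327625 8 60 [ 0.134  0.052 -0.138] [520. 175. 962.] [ 0.811  0.237 -0.534] [ 0.84  0.28  1.4   0.47 -1.75  1.4 ]
5.621693404651301 7 60 [0.181 0.072 0.045] [838. 252. 764.] [ 0.788  0.221 -0.575] [ 0.54  0.65  1.41  0.22 -1.4   1.45]
5.7755481551783 7 60 [ 0.134  0.052 -0.138] [539. 194. 944.] [ 0.794  0.234 -0.561] [ 0.83  0.31  1.41  0.45 -1.75  1.39]
5.8833819867836175 7 60 [ 0.154  0.119 -0.047] [726. 129. 851.] [ 0.779  0.206 -0.593] [ 0.46  0.47  1.41  0.16 -1.59  1.54]
6.127315486540088 7 60 [ 0.19   0.012 -0.06 ] [655. 305. 889.] [ 0.812  0.252 -0.526] [ 0.81  0.48  1.41  0.43 -1.55  1.33]
6.254504833359756 6 60 [ 0.19   0.012 -0.06 ] [659. 311. 873.] [ 0.793  0.245 -0.557] [ 0.81  0.49  1.41  0.42 -1.57  1.33]
```

>>> drive_tool(
  increments=[
    [1,[0.154,0.119,-0.047],0],
    [1,[0.154,0.119,-0.047],0],
    [1,[0.154,0.119,-0.047],0],
    [1,[0.154,0.119,-0.047],0],
    [1,[0.154,0.119,-0.047],0],
    [1,[0.154,0.119,-0.047],0],
    [1,[0.154,0.119,-0.047],0],
    [1,[0.154,0.119,-0.047],0],
    [1,[0,0,0],0],
  ],
)

```text
clock: 21.75
position: [717.1, 94.5, 883.9]
ee_rot: [0.861, 0.146, 0.485, -0.046]
contact_force: [0.3, 0.1, -0.6]
gripper_width: 85.6
```

Run:
```python
from plan2 import *
st()
q0=read_state()['joints'];R=fk(q0,P,s4,s6)[1];res=[]
for d in dirs:
  for m in (45,60):
    u=R.T@d*m/300;q=q0.copy()
    for k in range(8):
        q=step(q,u,0,prm);p,Q=fk(q,P,s4,s6)
        if p[2]>600: res.append((ang(q)+.1*k,k+1,m,u.round(3),p.round(),Q[:,2].round(3),q.round(2)))
res.sort(key=lambda a:a[0])
for r in res[:8]:print(*r)
```

```text
t 21.75 p [717.1  94.5 883.9] z [ 0.822  0.22  -0.525] y [ 0.295 -0.953  0.063] F [ 0.3  0.1 -0.6] w 85.6 j [ 0.4    0.43   1.408  0.118 -1.535  1.567]
3.484117446663531 8 60 [0.074 0.185 0.017] [ 840. -242.  756.] [ 0.853  0.174 -0.493] [-0.23  0.59  1.41 -0.38 -1.39  1.93]
3.6377651161463103 8 60 [ 0.065  0.164 -0.094] [ 638. -254.  872.] [ 0.848  0.184 -0.497] [-0.38  0.36  1.41 -0.51 -1.64  1.91]
3.643080388106072 7 60 [0.074 0.185 0.017] [ 829. -203.  778.] [ 0.851  0.181 -0.492] [-0.17  0.56  1.41 -0.34 -1.4   1.9 ]
3.7047658392003227 8 60 [-0.016  0.161  0.117] [ 980. -203.  618.] [ 0.832  0.198 -0.518] [-0.14  0.78  1.41 -0.34 -1.22  1.97]
3.751396618413098 7 60 [ 0.065  0.164 -0.094] [ 649. -213.  882.] [ 0.848  0.188 -0.495] [-0.28  0.36  1.41 -0.43 -1.62  1.87]
3.7741748400477113 6 60 [0.074 0.185 0.017] [ 817. -163.  799.] [ 0.85   0.188 -0.493] [-0.11  0.54  1.41 -0.29 -1.42  1.86]
3.8580953595236616 6 60 [ 0.065  0.164 -0.094] [ 659. -172.  890.] [ 0.847  0.193 -0.495] [-0.18  0.35  1.41 -0.35 -1.61  1.84]
3.8739595645675338 5 60 [0.074 0.185 0.017] [ 804. -123.  818.] [ 0.847  0.195 -0.494] [-0.04  0.51  1.41 -0.23 -1.44  1.82]
```

>>> drive_tool(
  increments=[
    [1,[0.065,0.164,-0.094],0],
    [1,[0.065,0.164,-0.094],0],
    [1,[0.065,0.164,-0.094],0],
    [1,[0.065,0.164,-0.094],0],
    [1,[0.065,0.164,-0.094],0],
    [1,[0.065,0.164,-0.094],0],
    [1,[0.065,0.164,-0.094],0],
    [1,[0.065,0.164,-0.094],0],
    [1,[0,0,0],0],
  ],
)

```text
clock: 22.88
position: [598.5, -249.4, 936.0]
ee_rot: [0.818, 0.121, 0.563, -0.022]
contact_force: [-0.8, -0.5, 0.4]
gripper_width: 85.0
```

Run:
```python
from route import *
s,R=st();q=s['joints']
z=R[:,2];print('az',np.arctan2(z[1],z[0]),'tilt',np.degrees(np.arccos(-z[2])))
# best flipped orientation: tool y near +press y
y=Rp[:,1].copy();y-=z*(y@z);y/=np.linalg.norm(y)
RT=np.c_[np.cross(y,z),y,z];a=np.arctan2(np.cross(R[:,1],y)@z,R[:,1]@y);print('turn',a,'y',y, 'err deg',np.degrees(np.arcsin(Rp[:,1]@z)))
np.save('RT.npy',RT)
for t in (a,a-2*np.pi if a>0 else a+2*np.pi): print('j6 end',q[5]-t)
T=lambda G:Rp@np.array(G,float)+PT+RT[:,2]*8
q2=q.copy();q2[5]-=a
route(RT,[s['position'],[520,-230,600],[530,-230,260],[500,-150,220],[480,-20,190],T([-90,0,165]),T([5,0,97]),T([5,0,155])],q2)
```

```text
t 22.88 p [ 598.5 -249.4  936. ] z [ 0.915  0.172 -0.366] y [ 0.222 -0.97   0.099] F [-0.8 -0.5  0.4] w 85.0 j [-0.42   0.297  1.408 -0.559 -1.559  1.934]
az 0.1858794640234365 tilt 68.53736485173823
turn -3.0307375048912033 y [-0.1833516   0.98304016  0.00377292] err deg 0.5907851269904343
j6 end 4.964290777390263
j6 end -1.3188945297893226
start [ 599. -249.  936.] [-0.26 -0.09 -0.05  1.53 -0.16  3.1 ] 1.2e+00
[ 520. -230.  600.] [-0.27 -0.27 -0.64  1.6  -0.16  3.1 ] maxcost 1.2e+00 maxstep 0.05
[ 530. -230.  260.] [-0.34 -0.   -0.88  1.82 -0.16  3.1 ] maxcost 1.3e+00 maxstep 0.03
[ 500. -150.  220.] [-0.2  -0.06 -0.99  1.76 -0.16  3.1 ] maxcost 1.2e+00 maxstep 0.04
[480. -20. 190.] [ 0.08 -0.11 -1.07  1.62 -0.16  3.1 ] maxcost 1.1e+00 maxstep 0.05
[510. 208. 162.] [ 0.66  0.27 -1.05  2.05 -0.89  2.04] maxcost 8.7e-01 maxstep 0.43
[604. 225.  94.] [ 0.59  0.51 -0.86  2.05 -0.89  2.05] maxcost 6.3e-01 maxstep 0.05
[604. 225. 152.] [ 0.54  0.37 -0.85  2.05 -0.74  2.19] maxcost 5.9e-01 maxstep 0.05
```

```bash
cat > s3.py <<'E'
from plan2 import *
zt=Rt(np.radians(57),.18)[:,2]
ang=lambda q:np.degrees(np.arccos(np.clip(fk(q,P,s4,s6)[1][:,2]@zt,-1,1)))
q0=read_state()['joints'];R=fk(q0,P,s4,s6)[1]
n=120;i_=np.arange(n)+.5;ph=np.arccos(1-2*i_/n);t=np.pi*(1+5**.5)*i_
D3=np.c_[np.cos(t)*np.sin(ph),np.sin(t)*np.sin(ph),np.cos(ph)]
def f(d):
    res=[];u=R.T@d*60/300;q=q0.copy()
    for k in range(14):
        q=step(q,u,0,prm);p,Q=fk(q,P,s4,s6)
        if p[2]<150 or np.hypot(*p[:2])<250:break
        res.append((ang(q)+.1*k,k+1,d.round(2),u.round(3),p.round(),Q[:,2].round(3),q.round(2)))
    return res
with Pool(4) as p:r=sum(p.map(f,list(D3)),[])
r.sort(key=lambda a:a[0]);seen=0
for x in r[:10]:print(*x)
E
python3 s3.py
```

```text
4.064076348976203 14 [-0.08  0.1  -0.99] [-0.185 -0.043  0.062] [ 534. -123.  236.] [ 0.851  0.149 -0.504] [-0.43  0.07 -0.44 -1.39 -0.52  3.1 ]
5.343764376284525 14 [ 0.09  0.72 -0.69] [-0.097 -0.149  0.091] [657. 308. 446.] [ 0.862  0.145 -0.485] [ 0.43  0.11 -0.53  2.04 -0.26 -0.5 ]
5.529529100036827 13 [ 0.09  0.72 -0.69] [-0.097 -0.149  0.091] [656. 265. 486.] [ 0.864  0.15  -0.48 ] [ 0.39  0.05 -0.53  1.88 -0.2  -0.31]
6.080773058387157 14 [-0.34 -0.   -0.94] [-0.197 -0.033  0.007] [ 333. -176.  273.] [ 0.869  0.143 -0.474] [-0.97 -0.17 -0.59 -1.23 -1.01  3.1 ]
6.090522562407647 13 [-0.08  0.1  -0.99] [-0.185 -0.043  0.062] [ 543. -142.  268.] [ 0.869  0.153 -0.471] [-0.46  0.06 -0.39 -1.34 -0.57  3.1 ]
6.13131932534891 12 [ 0.09  0.72 -0.69] [-0.097 -0.149  0.091] [656. 220. 522.] [ 0.869  0.156 -0.469] [ 0.37 -0.   -0.52  1.68 -0.17 -0.09]
6.276646079802164 14 [ 0.21  0.19 -0.96] [-0.157 -0.047  0.115] [788. -77. 207.] [ 0.868  0.159 -0.47 ] [-0.17  0.45 -0.01 -1.39 -0.32  3.1 ]
6.567224840742894 14 [-0.02 -0.22 -0.98] [-0.189  0.023  0.06 ] [ 593. -402.  198.] [ 0.866  0.177 -0.467] [-0.84  0.48  0.01 -1.3  -0.92  3.1 ]
7.217605633683953 11 [ 0.09  0.72 -0.69] [-0.097 -0.149  0.091] [655. 176. 554.] [ 0.878  0.163 -0.451] [ 0.36 -0.04 -0.5   1.44 -0.16  0.16]
7.359221378413378 13 [-0.34 -0.   -0.94] [-0.197 -0.033  0.007] [ 355. -200.  304.] [ 0.88   0.149 -0.452] [-0.96 -0.16 -0.5  -1.22 -1.03  3.1 ]
```

>>> drive_tool(
  increments=[
    [1,[-0.185,-0.043,0.062],0],
    [1,[-0.185,-0.043,0.062],0],
    [1,[-0.185,-0.043,0.062],0],
    [1,[-0.185,-0.043,0.062],0],
    [1,[-0.185,-0.043,0.062],0],
    [1,[-0.185,-0.043,0.062],0],
    [1,[-0.185,-0.043,0.062],0],
    [1,[-0.185,-0.043,0.062],0],
    [1,[-0.185,-0.043,0.062],0],
    [1,[-0.185,-0.043,0.062],0],
    [1,[-0.185,-0.043,0.062],0],
    [1,[0,0,0],0],
  ],
)

```text
clock: 24.38
position: [559.3, -167.0, 345.0]
ee_rot: [0.836, 0.113, 0.537, -0.027]
contact_force: [-0.0, 0.0, -0.3]
gripper_width: 85.3
```

```bash
cat > s4.py <<'E'
from plan2 import *
s,R=st();z=R[:,2];print('az',np.arctan2(z[1],z[0]),'tilt',np.degrees(np.arccos(-z[2])))
q0=s['joints']
for d in ([-.08,.1,-.99],[-.02,-.22,-.98],[.2,0,-.98],[0,.4,-.9]):
    u=R.T@np.array(d)*55/300;q=q0.copy();print(d,u.round(3))
    for k in range(6):
        q=step(q,u,0,prm);p,Q=fk(q,P,s4,s6);print('  ',p.round(),Q[:,2].round(3),q.round(2))
E
python3 s4.py
```

```text
t 24.38 p [ 559.3 -167.   345. ] z [ 0.891  0.167 -0.423] y [ 0.219 -0.973  0.076] F [-0.   0.  -0.3] w 85.3 j [-0.462  0.006 -0.272 -1.207 -0.625  3.096]
az 0.18555735557884287 tilt 64.98896970169793
[-0.08, 0.1, -0.99] [-0.167 -0.035  0.067]
   [ 558. -156.  310.] [ 0.878  0.159 -0.451] [-0.44  0.03 -0.32 -1.24 -0.58  3.1 ]
   [ 555. -144.  276.] [ 0.863  0.152 -0.481] [-0.42  0.06 -0.36 -1.28 -0.54  3.1 ]
   [ 550. -130.  245.] [ 0.847  0.147 -0.511] [-0.4   0.08 -0.4  -1.32 -0.5   3.1 ]
   [ 544. -115.  216.] [ 0.828  0.142 -0.542] [-0.37  0.11 -0.43 -1.36 -0.46  3.1 ]
   [536. -99. 189.] [ 0.808  0.139 -0.573] [-0.34  0.13 -0.47 -1.39 -0.42  3.1 ]
   [526. -81. 164.] [ 0.786  0.137 -0.603] [-0.31  0.15 -0.5  -1.44 -0.39  3.1 ]
[-0.02, -0.22, -0.98] [-0.17   0.025  0.066]
   [ 562. -174.  311.] [ 0.877  0.159 -0.453] [-0.48  0.05 -0.29 -1.24 -0.61  3.1 ]
   [ 563. -180.  278.] [ 0.862  0.153 -0.483] [-0.49  0.1  -0.31 -1.26 -0.6   3.1 ]
   [ 561. -184.  245.] [ 0.846  0.148 -0.513] [-0.5   0.15 -0.32 -1.29 -0.59  3.1 ]
   [ 558. -186.  212.] [ 0.827  0.146 -0.543] [-0.52  0.19 -0
[... 563 characters left out ...]
 ]
   [ 618. -136.  172.] [ 0.81   0.146 -0.568] [-0.36  0.29 -0.3  -1.39 -0.45  3.1 ]
   [ 626. -127.  139.] [ 0.788  0.146 -0.598] [-0.35  0.35 -0.3  -1.43 -0.42  3.1 ]
[0, 0.4, -0.9] [-0.137 -0.084  0.082]
   [ 561. -141.  311.] [ 0.881  0.161 -0.446] [-0.4   0.02 -0.33 -1.25 -0.55  3.1 ]
   [ 562. -113.  280.] [ 0.868  0.154 -0.471] [-0.34  0.04 -0.37 -1.29 -0.47  3.1 ]
   [562. -85. 251.] [ 0.854  0.149 -0.498] [-0.27  0.06 -0.41 -1.34 -0.4   3.1 ]
   [561. -56. 224.] [ 0.838  0.144 -0.526] [-0.21  0.09 -0.44 -1.39 -0.32  3.1 ]
   [560. -27. 200.] [ 0.82   0.14  -0.555] [-0.14  0.11 -0.46 -1.44 -0.26  3.1 ]
   [557.   2. 177.] [ 0.8    0.137 -0.585] [-0.07  0.14 -0.48 -1.49 -0.2   3.1 ]
```

>>> drive_tool(
  increments=[
    [1,[-0.167,-0.035,0.067],0],
    [1,[-0.167,-0.035,0.067],0],
    [1,[-0.167,-0.035,0.067],0],
    [1,[-0.167,-0.035,0.067],0],
    [1,[0,0,0],0],
  ],
)

```text
clock: 25.0
position: [545.8, -118.3, 227.9]
ee_rot: [0.878, 0.091, 0.469, -0.022]
contact_force: [-0.3, -0.6, 0.9]
gripper_width: 85.4
```

```bash
cat > s5.py <<'E'
from route import *
s,R=st();q=s['joints']
z=R[:,2];print('az',np.arctan2(z[1],z[0]),'tilt',np.degrees(np.arccos(-z[2])))
y=Rp[:,1].copy();y-=z*(y@z);y/=np.linalg.norm(y)
RT=np.c_[np.cross(y,z),y,z];a=np.arctan2(np.cross(R[:,1],y)@z,R[:,1]@y);a+=2*np.pi*(a<-.5);print('turn',a,a/2,'y',y, 'err deg',np.degrees(np.arcsin(Rp[:,1]@z)))
np.save('RT.npy',RT)
T=lambda G:Rp@np.array(G,float)+PT+RT[:,2]*8
q2=q.copy();q2[5]-=a
route(RT,[s['position'],[500,-80,190],[480,30,180],T([-90,0,165]),T([3,0,98]),T([3,0,155]),T([-90,0,165]),[480,30,180],[500,-100,200],[550,-230,210],[570,-230,90]],q2)
E
python3 s5.py
```

```text
t 25.0 p [ 545.8 -118.3  227.9] z [ 0.82   0.123 -0.559] y [ 0.18  -0.983  0.047] F [-0.3 -0.6  0.9] w 85.4 j [-0.304  0.081 -0.423 -1.229 -0.396  3.096]
az 0.1493508235327801 tilt 56.0291696028111
turn 3.18429058544971 1.592145292724855 y [-0.15663948  0.98758542 -0.01179453] err deg -1.2092190841564427
start [ 546. -118.  228.] [-0.3   0.08 -0.42 -1.23 -0.4  -0.09] 1.3e-21
[500. -80. 190.] [-0.36  0.07 -0.55 -1.48 -0.42  0.22] maxcost 1.6e-19 maxstep 0.11
[480.  30. 180.] [-0.16  0.02 -0.66 -1.79 -0.26  0.42] maxcost 6.9e-20 maxstep 0.09
[509. 208. 161.] [ 0.05  0.22 -0.9  -2.98 -0.53  1.5 ] maxcost 3.3e-21 maxstep 0.17
[601. 224.  94.] [ 0.08  0.49 -0.77 -3.05 -0.67  1.55] maxcost 1.0e-19 maxstep 0.06
[601. 224. 151.] [ 0.08  0.35 -0.72 -3.02 -0.48  1.51] maxcost 5.5e-21 maxstep 0.06
[509. 208. 161.] [ 0.05  0.22 -0.9  -2.98 -0.53  1.5 ] maxcost 1.8e-29 maxstep 0.05
[480.  30. 180.] [-0.16  0.02 -0.66 -1.79 -0.26  0.42] maxcost 2.2e-21 maxstep 0.17
[ 500. -100.  200.] [-0.38  0.06 -0.53 -1.4  -0.44  0.15] maxcost 1.2e-19 maxstep 0.10
[ 550. -230.  210.] [-0.58  0.21 -0.31 -1.26 -0.62  0.11] maxcost 3.4e-24 maxstep 0.04
[ 570. -230.   90.] [-0.68  0.46 -0.35 -1.6  -0.66  0.6 ] maxcost 1.2e-28 maxstep 0.10
```

>>> drive_tool(
  increments=[
    [1,[0,0,0],0.093],
    [1,[0,0,0],0.093],
    [1,[0,0,0],0.093],
    [1,[0,0,0],0.093],
    [1,[0,0,0],0.093],
    [1,[0,0,0],0.093],
    [1,[0,0,0],0.093],
    [1,[0,0,0],0.093],
    [1,[0,0,0],0.093],
    [1,[0,0,0],0.093],
    [1,[0,0,0],0.093],
    [1,[0,0,0],0.093],
    [1,[0,0,0],0.093],
    [1,[0,0,0],0.093],
    [1,[0,0,0],0.093],
    [1,[0,0,0],0.093],
    [1,[0,0,0],0.093],
  ],
)

```text
clock: 27.12
position: [546.7, -120.3, 230.6]
ee_rot: [-0.079, 0.878, 0.026, 0.471]
contact_force: [0.0, -0.2, 0.4]
gripper_width: 85.5
```

```bash
cat > s6.py <<'E'
import sys
from h import *
s,R=st();z=R[:,2];y=Rp[:,1]-z*(Rp[:,1]@z)
print('az',np.arctan2(z[1],z[0]),'tilt',np.degrees(np.arccos(-z[2])),'turn err units',np.arctan2(np.cross(R[:,1],y)@z,R[:,1]@y)/2)
cur=s['position']
for a in sys.argv[1:]:
    v=a[1:].split(',');v=np.array([float(x) for x in v])
    T=v if a[0]=='w' else Rp@v+PT+z*8
    d=T-cur;cur=T;n=int(np.ceil(np.linalg.norm(d)/55));print(T.round(),(R.T@d/300).round(3),'n',n,'per',(R.T@d/300/n).round(4))
E
python3 s6.py w500,-80,190 w480,30,180 p-90,-.6,165
```

```text
t 27.12 p [ 546.7 -120.3  230.6] z [ 0.823  0.12  -0.555] y [-0.163  0.986 -0.028] F [ 0.  -0.2  0.4] w 85.5 j [-0.307  0.079 -0.42  -1.228 -0.396 -0.072]
az 0.1450381757486935 tilt 56.28404271566617 turn err units 0.008514010251366529
[500. -80. 190.] [ 0.182  0.162 -0.037] n 2 per [ 0.091   0.0808 -0.0184]
[480.  30. 180.] [0.022 0.373 0.008] n 3 per [0.0075 0.1245 0.0026]
[509. 207. 161.] [-0.066  0.568  0.188] n 4 per [-0.0166  0.142   0.0469]
```

>>> drive_tool(
  increments=[
    [1,[0.091,0.081,-0.018],0.004],
    [1,[0.091,0.081,-0.018],0.004],
    [1,[0.0075,0.125,0.003],0],
    [1,[0.0075,0.125,0.003],0],
    [1,[0.0075,0.125,0.003],0],
    [1,[-0.011,0.095,0.031],0],
    [1,[-0.011,0.095,0.031],0],
    [1,[-0.011,0.095,0.031],0],
    [1,[-0.011,0.095,0.031],0],
    [1,[-0.011,0.095,0.031],0],
    [1,[-0.011,0.095,0.031],0],
    [1,[0,0,0],0],
  ],
)

```text
clock: 28.62
position: [510.5, 210.8, 161.6]
ee_rot: [-0.074, 0.879, 0.03, 0.47]
contact_force: [-0.6, 0.2, -0.1]
gripper_width: 85.5
```

```bash
python3 s6.py p-90,-.6,165 p3,-.6,98
python3 - <<'E'
from h import *
c=calibration('wrist');np.save('w3.npy',c,allow_pickle=True)
cv2.imwrite('pics/w3.png',get_image('wrist')[:,:,::-1])
E
```

```text
t 28.62 p [510.5 210.8 161.6] z [ 0.822  0.123 -0.556] y [-0.159  0.987 -0.017] F [-0.6  0.2 -0.1] w 85.5 j [ 0.062  0.222 -0.905 -3.001 -0.54   1.518]
az 0.14868404599706567 tilt 56.21400653192377 turn err units 0.0028203422565413
[509. 207. 161.] [ 0.006 -0.011 -0.002] n 1 per [ 0.006  -0.0114 -0.0023]
[601. 223.  94.] [0.013 0.008 0.382] n 3 per [0.0044 0.0028 0.1273]
```

View pics/w3.png

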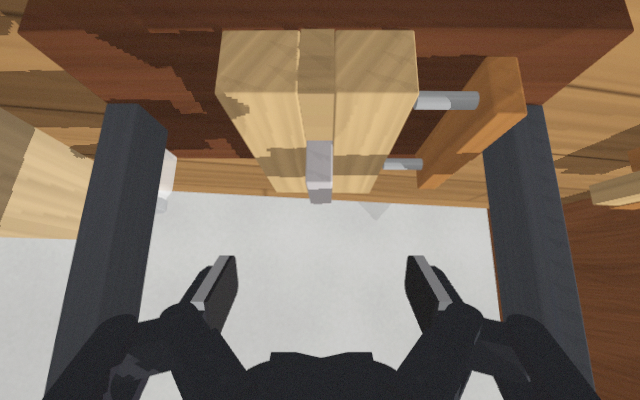

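Run:
```python
from h import *
crop(0,'pics/w3.png',270,80,370,220,5,'pics/c9.png')
c=np.load('w3.npy',allow_pickle=True).item()
for x in (-31,39):
  for y in (-10,10):
    print(x,y,proj(c,Rp@[x,y,100]+PT).round(1),proj(c,Rp@[x,y,72]+PT).round(1))
```

```text
-31 -10 [[305.8 181.9]] [[306.9 146.6]]
-31 10 [[333.  182.2]] [[333.3 146.8]]
39 -10 [[310.4 203.6]] [[311.2 175.9]]
39 10 [[331.2 203.8]] [[331.5 176.1]]
```

View pics/c9.png

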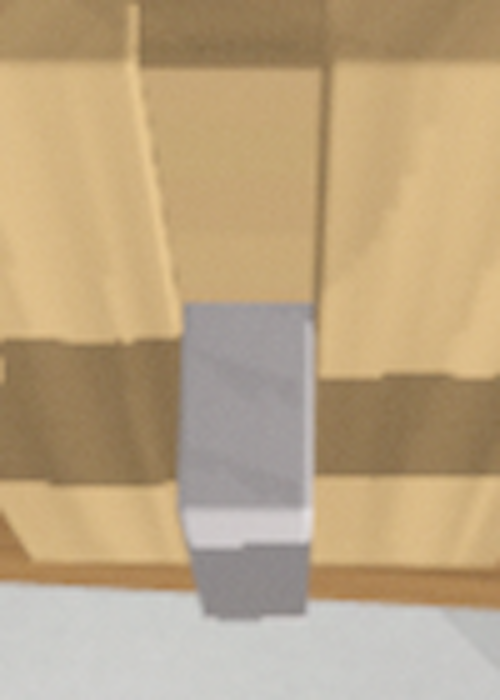

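>>> drive_tool(
  increments=[
    [1,[0.006,-0.001,0.1],0],
    [1,[0.006,-0.001,0.1],0],
    [1,[0.004,-0.001,0.09],0],
    [1,[0.003,0,0.06],0],
    [1,[0,0,0.03],0],
    [1,[0,0,0],0],
  ],
)

```text
clock: 29.42
position: [600.2, 221.2, 92.4]
ee_rot: [-0.073, 0.88, 0.03, 0.469]
contact_force: [0.4, 0.5, 0.1]
gripper_width: 85.4
```

```bash
python3 s6.py p3,-.6,98
python3 - <<'E'
from h import *
cv2.imwrite('pics/w4.png',get_image('wrist')[:,:,::-1])
E
```

```text
t 29.43 p [600.2 221.2  92.4] z [ 0.821  0.121 -0.558] y [-0.156  0.988 -0.017] F [0.4 0.5 0.1] w 85.4 j [ 0.074  0.489 -0.777 -3.047 -0.675  1.557]
az 0.14575409674275958 tilt 56.08033807161939 turn err units 0.001923175266160726
[601. 223.  94.] [-0.005  0.006  0.001] n 1 per [-0.0055  0.0063  0.0011]
```

View pics/w4.png

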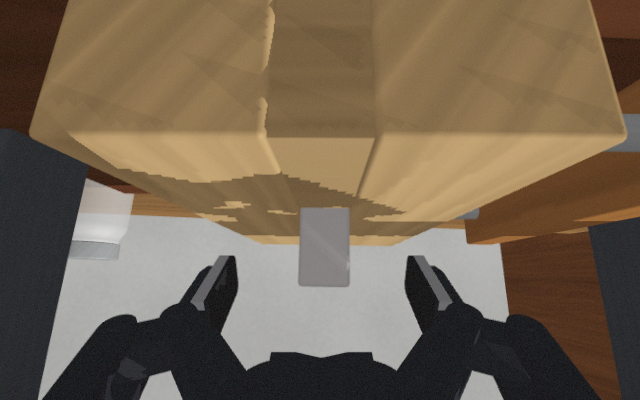

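>>> drive_tool(
  increments=[
    [1,[-0.008,0.005,0],0],
    [-1,[0,0,0],0],
    [-1,[0,0,0],0],
    [-1,[0,0,0],0],
    [-1,[0,0,0],0],
    [-1,[0,0,0],0],
  ],
)

```text
clock: 30.22
position: [600.2, 223.6, 93.6]
ee_rot: [-0.074, 0.88, 0.03, 0.468]
contact_force: [-0.6, 0.1, 1.6]
gripper_width: 18.8
```

```bash
python3 s6.py p3,-.6,98 p3,-.6,160
python3 - <<'E'
from h import *
cv2.imwrite('pics/w5.png',get_image('wrist')[:,:,::-1])
E
```

```text
t 30.23 p [600.2 223.6  93.6] z [ 0.82   0.121 -0.559] y [-0.157  0.987 -0.017] F [-0.6  0.1  1.6] w 18.8 j [ 0.08   0.486 -0.775 -3.052 -0.668  1.558]
az 0.14675084499851068 tilt 55.9914523263125 turn err units 0.002141410297552667
[601. 223.  94.] [-0.001 -0.002  0.002] n 1 per [-0.0011 -0.0015  0.0024]
[601. 223. 156.] [-0.171 -0.003 -0.116] n 2 per [-0.0856 -0.0017 -0.0578]
```

View pics/w5.png

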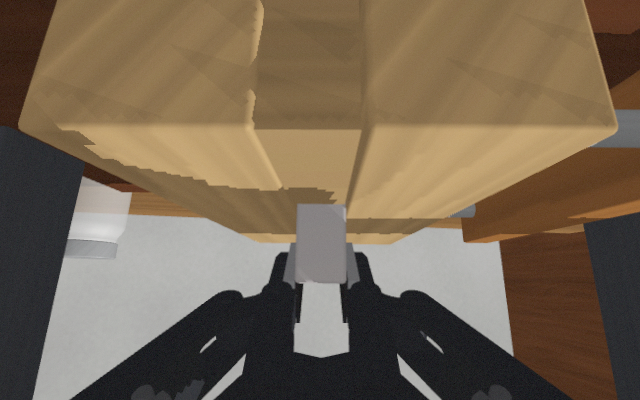

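>>> drive_tool(
  increments=[
    [-1,[-0.0277,-0.0006,-0.0187],0],
    [-1,[-0.0277,-0.0006,-0.0187],0],
    [-1,[-0.0277,-0.0006,-0.0187],0],
    [-1,[-0.0277,-0.0006,-0.0187],0],
    [-1,[-0.0277,-0.0006,-0.0187],0],
    [-1,[-0.0277,-0.0006,-0.0187],0],
    [-1,[0,0,0],0],
  ],
)

```text
clock: 31.15
position: [601.6, 223.2, 156.4]
ee_rot: [-0.073, 0.879, 0.03, 0.471]
contact_force: [0.3, -0.9, -1.7]
gripper_width: 18.8
```

```bash
python3 s6.py p-100,-.6,175
python3 - <<'E'
from h import *
cv2.imwrite('pics/w6.png',get_image('wrist')[:,:,::-1])
cv2.imwrite('pics/side6.png',get_image('side')[:,:,::-1])
crop(0,'pics/side6.png',280,100,540,320,3,'pics/c10.png')
E
```

```text
t 31.15 p [601.6 223.2 156.4] z [ 0.823  0.121 -0.555] y [-0.156  0.988 -0.017] F [ 0.3 -0.9 -1.7] w 18.8 j [ 0.08   0.342 -0.717 -3.022 -0.472  1.521]
az 0.1454712397317542 tilt 56.27398864360165 turn err units 0.0017896448612397214
[500. 205. 171.] [ 0.153 -0.006 -0.313] n 2 per [ 0.0763 -0.0032 -0.1565]
```

View pics/w6.png

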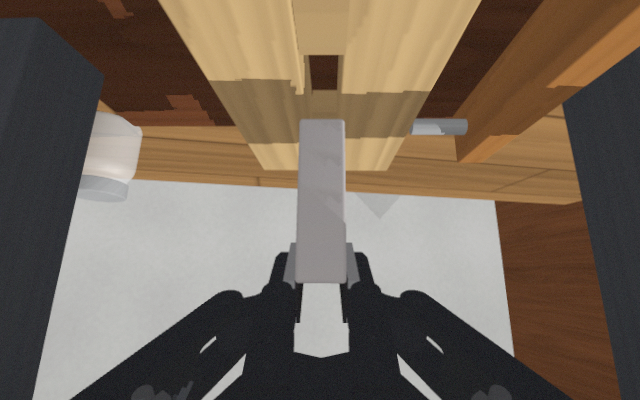

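View pics/c10.png

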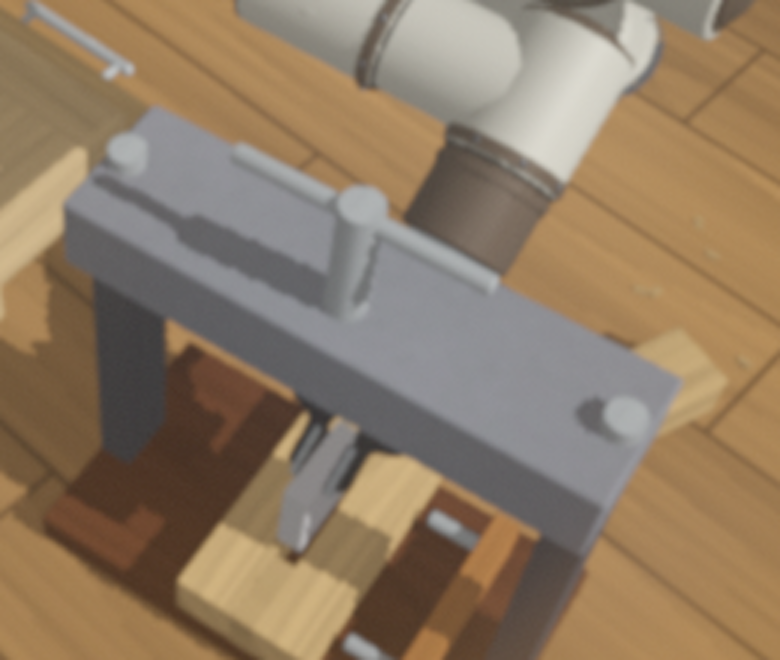

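>>> drive_tool(
  increments=[
    [-1,[0.05,-0.003,-0.105],0],
    [-1,[0.05,-0.003,-0.105],0],
    [-1,[0.053,0,-0.103],0],
    [-1,[0,0,0],0],
  ],
)

```text
clock: 31.75
position: [495.6, 205.4, 167.5]
ee_rot: [-0.074, 0.881, 0.03, 0.467]
contact_force: [1.5, -0.3, -0.8]
gripper_width: 18.9
```

```bash
python3 - <<'E'
from h import *
cs,cd=calibration('scene'),calibration('side')
g2=lambda p:np.array(p)/2.8+[160,170]
h2=lambda p:np.array(p)/3+[125,85]
for n,c,p,z in [('uF+',cs,g2((360,163)),122),('uF-',cs,g2((130,305)),122),('uF-',cd,h2((260,125)),122),('uF+',cd,h2((450,282)),122),('uB+',cs,g2((525,370)),122),('uB-',cs,g2((283,548)),122),('uB-',cd,h2((18,293)),122),('uB+',cd,h2((218,472)),122),('inner F-',cs,g2((62,168)),100),('innerF+',cs,g2((248,62)),100),('inF-',cd,h2((421,50)),100),('inF+',cd,h2((585,160)),100)]:
    print(n,onz(c,p,z).round(1))
E
python3 s6.py w480,30,185 w500,-100,210 w560,-230,225
```

```text
uF+ [ 613.8 -117.1  122. ]
uF- [ 624.1 -350.8  122. ]
uF- [ 618.9 -352.7  122. ]
uF+ [ 614.5 -111.9  122. ]
uB+ [ 853.5 -103.5  122. ]
uB- [ 866.7 -337.2  122. ]
uB- [ 863.1 -340.4  122. ]
uB+ [848.8 -97.9 122. ]
inner F- [ 454.9 -346.5  100. ]
innerF+ [ 445.7 -145.8  100. ]
inF- [ 449.2 -344.8  100. ]
inF+ [ 435.6 -144.9  100. ]
t 31.75 p [495.6 205.4 167.5] z [ 0.819  0.121 -0.562] y [-0.157  0.987 -0.017] F [ 1.5 -0.3 -0.8] w 18.9 j [ 0.05   0.18  -0.92  -2.976 -0.507  1.5  ]
az 0.14659490062700753 tilt 55.83132504713334 turn err units 0.0021102729026259417
[480.  30. 185.] [ 0.04  -0.57  -0.146] n 4 per [ 0.01   -0.1425 -0.0365]
[ 500. -100.  210.] [-0.062 -0.44  -0.045] n 3 per [-0.0205 -0.1466 -0.0149]
[ 560. -230.  225.] [-0.108 -0.46   0.083] n 3 per [-0.0359 -0.1534  0.0277]
```

>>> drive_tool(
  increments=[
    [-1,[0.007,-0.095,-0.0243],0],
    [-1,[0.007,-0.095,-0.0243],0],
    [-1,[0.007,-0.095,-0.0243],0],
    [-1,[0.007,-0.095,-0.0243],0],
    [-1,[0.007,-0.095,-0.0243],0],
    [-1,[0.007,-0.095,-0.0243],0],
    [-1,[-0.0205,-0.1466,-0.015],0],
    [-1,[-0.0205,-0.1466,-0.015],0],
    [-1,[-0.0205,-0.1466,-0.015],0],
    [-1,[0,0,0],0],
  ],
)

```text
clock: 33.0
position: [503.5, -102.3, 210.7]
ee_rot: [-0.072, 0.88, 0.029, 0.469]
contact_force: [0.3, 0.6, -1.2]
gripper_width: 18.9
```

```bash
python3 s6.py w574,-239,225 w574,-239,150
python3 - <<'E'
from h import *
crop(0,'pics/side6.png',120,80,340,280,3,'pics/c11.png')
E
```

```text
t 33.0 p [ 503.5 -102.3  210.7] z [ 0.821  0.118 -0.559] y [-0.154  0.988 -0.017] F [ 0.3  0.6 -1.2] w 18.9 j [-0.349  0.038 -0.515 -1.342 -0.414  0.063]
az 0.14325888342123738 tilt 56.02232112678776 turn err units 0.0013182536039646512
[ 574. -239.  225.] [-0.123 -0.487  0.112] n 3 per [-0.0411 -0.1624  0.0374]
[ 574. -239.  150.] [0.207 0.004 0.14 ] n 2 per [0.1036 0.0021 0.0699]
```

>>> drive_tool(
  increments=[
    [-1,[-0.041,-0.1624,0.037],0],
    [-1,[-0.041,-0.1624,0.037],0],
    [-1,[-0.041,-0.1624,0.037],0],
    [-1,[0,0,0],0],
  ],
)

```text
clock: 33.5
position: [574.5, -238.4, 223.7]
ee_rot: [-0.072, 0.88, 0.03, 0.468]
contact_force: [-0.2, 0.9, -1.6]
gripper_width: 18.6
```

```bash
python3 s6.py w574,-239,225 w574,-239,90
python3 - <<'E'
from h import *
for n in('scene','side'):cv2.imwrite(f'pics/{n}7.png',get_image(n)[:,:,::-1])
crop(0,'pics/scene7.png',160,120,360,320,3,'pics/c12.png')
crop(0,'pics/side7.png',130,60,350,260,3,'pics/c13.png')
E
```

```text
t 33.5 p [ 574.5 -238.4  223.7] z [ 0.82  0.12 -0.56] y [-0.155  0.988 -0.016] F [-0.2  0.9 -1.6] w 18.6 j [-0.546  0.226 -0.254 -1.206 -0.601  0.018]
az 0.14539598068342202 tilt 55.964236930982125 turn err units 0.0012292449089313815
[ 574. -239.  225.] [-0.003 -0.002 -0.004] n 1 per [-0.0026 -0.0017 -0.004 ]
[ 574. -239.   90.] [0.373 0.007 0.252] n 3 per [0.1243 0.0024 0.084 ]
```

View pics/c12.png

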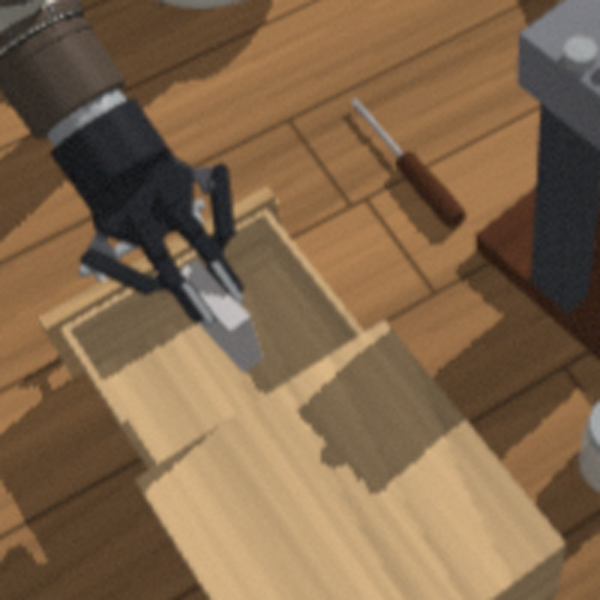

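View pics/c13.png

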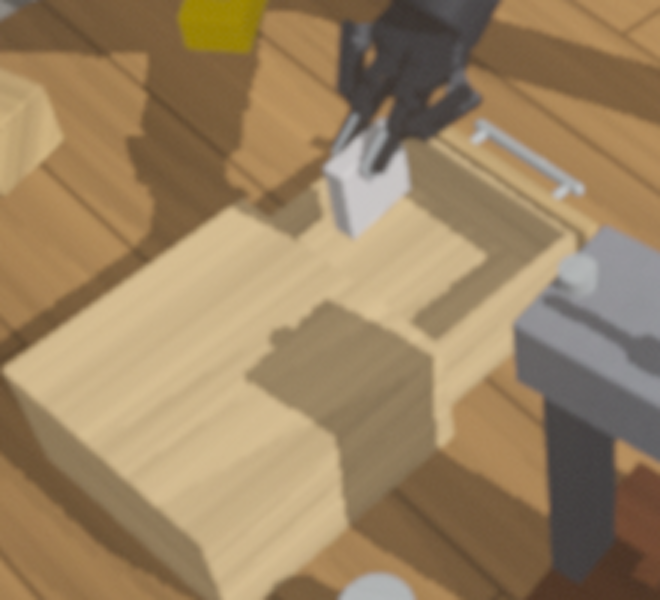

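>>> drive_tool(
  increments=[
    [-1,[0.083,0.0015,0.056],0],
    [-1,[0.083,0.0015,0.056],0],
    [-1,[0.083,0.0015,0.056],0],
    [-1,[0.05,0.001,0.034],0],
    [-1,[0.028,0.0005,0.0187],0],
    [-1,[0.014,0.0002,0.0093],0],
    [-1,[0,0,0],0],
  ],
)

```text
clock: 34.48
position: [572.4, -235.9, 100.9]
ee_rot: [-0.073, 0.88, 0.03, 0.468]
contact_force: [-0.5, -0.3, -0.6]
gripper_width: 19.1
```

```bash
python3 s6.py w574,-239,86
```

```text
t 34.48 p [ 572.4 -235.9  100.9] z [ 0.82   0.121 -0.56 ] y [-0.157  0.987 -0.016] F [-0.5 -0.3 -0.6] w 19.1 j [-0.673  0.444 -0.33  -1.562 -0.651  0.549]
az 0.14714545067249116 tilt 55.94435855424235 turn err units 0.0017971031214794252
[ 574. -239.   86.] [ 0.039 -0.01   0.031] n 1 per [ 0.0393 -0.0104  0.0311]
```

>>> drive_tool(
  increments=[
    [-1,[0.011,0,0.0075],0],
    [-1,[0.011,0,0.0075],0],
    [-1,[0.011,0,0.0075],0],
    [-1,[0.0028,0,0.0019],0],
    [-1,[0,0,0],0],
  ],
)

```text
clock: 35.1
position: [572.5, -237.0, 87.8]
ee_rot: [-0.073, 0.88, 0.03, 0.468]
contact_force: [0.6, -0.2, -1.5]
gripper_width: 18.9
```

```bash
python3 s6.py w574,-239,86
python3 - <<'E'
from h import *
for n in('scene','side'):cv2.imwrite(f'pics/{n}8.png',get_image(n)[:,:,::-1])
crop(0,'pics/scene8.png',160,140,300,280,4,'pics/c14.png')
crop(0,'pics/side8.png',200,60,350,200,4,'pics/c15.png')
E
```

```text
t 35.1 p [ 572.5 -237.    87.8] z [ 0.82   0.121 -0.56 ] y [-0.156  0.988 -0.016] F [ 0.6 -0.2 -1.5] w 18.9 j [-0.687  0.472 -0.335 -1.596 -0.66   0.604]
az 0.14611555546890637 tilt 55.95065814097866 turn err units 0.0017633768313886202
[ 574. -239.   86.] [ 0.003 -0.007  0.007] n 1 per [ 0.003  -0.0073  0.0067]
```

View pics/c14.png

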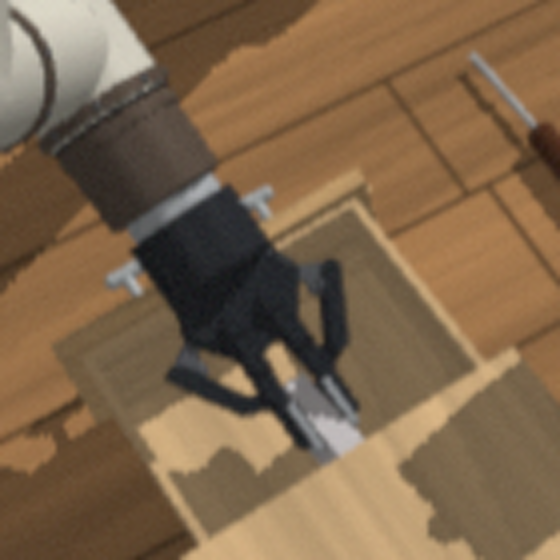

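View pics/c15.png

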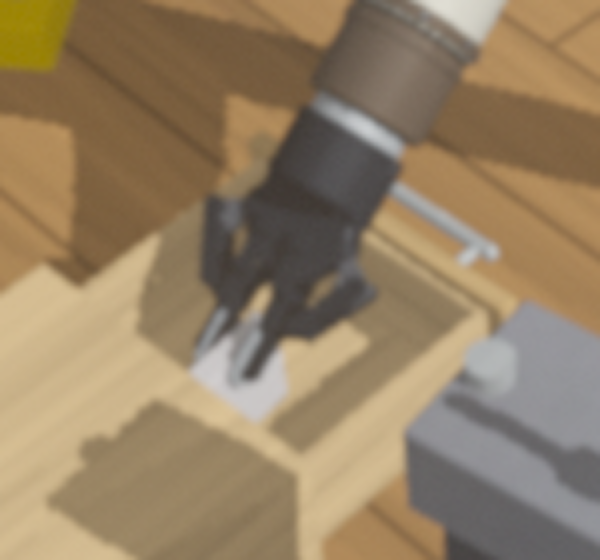

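>>> drive_tool(
  increments=[
    [-1,[0.004,0,0.0026],0],
    [-1,[0.003,0,0.002],0],
    [-1,[0.002,0,0.001],0],
    [-1,[0,0,0],0],
  ],
)

```text
clock: 35.7
position: [572.9, -237.0, 85.6]
ee_rot: [-0.073, 0.88, 0.03, 0.469]
contact_force: [-0.3, 1.7, 3.0]
gripper_width: 19.1
```

>>> drive_tool(
  increments=[
    [-0.4,[0,0,0],0],
    [-0.3,[0,0,0],0],
    [0.1,[0,0,0],0],
    [0.2,[0,0,0],0],
    [0.2,[0,0,0],0],
  ],
)

```text
clock: 36.33
position: [572.4, -237.0, 84.8]
ee_rot: [-0.073, 0.88, 0.03, 0.468]
contact_force: [-0.1, -0.0, 0.2]
gripper_width: 51.2
```

```bash
python3 s6.py
python3 - <<'E'
from h import *
cv2.imwrite('pics/w9.png',get_image('wrist')[:,:,::-1])
E
```

```text
t 36.33 p [ 572.4 -237.    84.8] z [ 0.82   0.121 -0.56 ] y [-0.157  0.988 -0.016] F [-0.1 -0.   0.2] w 51.2 j [-0.69   0.479 -0.337 -1.605 -0.663  0.618]
az 0.14616456332710503 tilt 55.95340281317724 turn err units 0.0018976713942727504
```

View pics/w9.png

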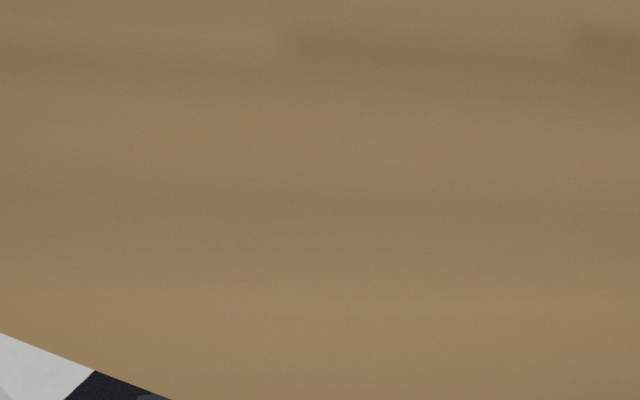

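>>> drive_tool(
  increments=[
    [0.2,[-0.028,-0.0005,-0.0187],0],
    [0.2,[-0.0553,-0.001,-0.0373],0],
    [0.2,[-0.083,-0.0015,-0.056],0],
    [0.2,[-0.083,-0.0015,-0.056],0],
    [-0.5,[0,0,0],0],
  ],
)

```text
clock: 37.0
position: [573.7, -236.7, 178.5]
ee_rot: [-0.075, 0.879, 0.028, 0.47]
contact_force: [0.6, 0.2, -0.6]
gripper_width: 34.5
```

```bash
python3 s6.py w411,-243,170 w411,-243,102 w480,-240,102;  python3 - <<'E'
from h import *
for n in('scene','side'):cv2.imwrite(f'pics/{n}10.png',get_image(n)[:,:,::-1])
crop(0,'pics/scene10.png',160,140,300,280,4,'pics/c16.png')
crop(0,'pics/side10.png',200,60,350,200,4,'pics/c17.png')
E
```

```text
t 37.0 p [ 573.7 -236.7  178.5] z [ 0.823  0.12  -0.556] y [-0.158  0.987 -0.021] F [ 0.6  0.2 -0.6] w 34.5 j [-0.596  0.298 -0.286 -1.351 -0.612  0.229]
az 0.1446097558901994 tilt 56.22100522028057 turn err units 0.004259266357783371
[ 411. -243.  170.] [ 0.322  0.066 -0.433] n 3 per [ 0.1073  0.0219 -0.1442]
[ 411. -243.  102.] [0.188 0.005 0.126] n 2 per [0.0942 0.0024 0.063 ]
[ 480. -240.  102.] [-0.127 -0.026  0.19 ] n 2 per [-0.0634 -0.0132  0.0952]
```

View pics/c16.png

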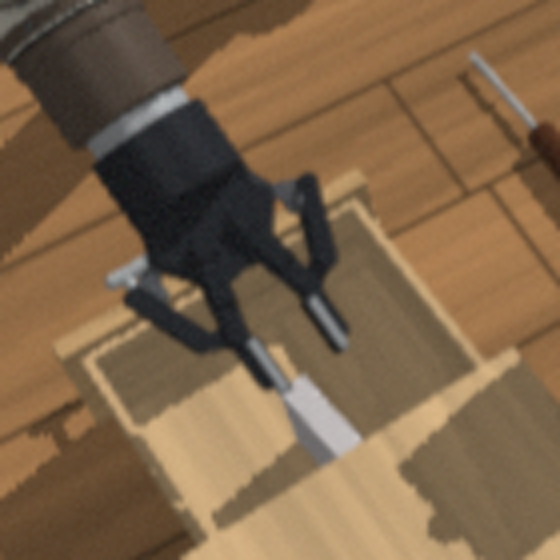

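View pics/c17.png

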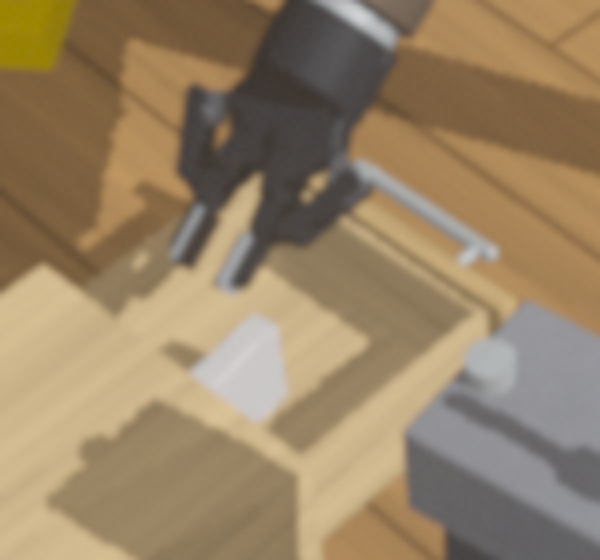

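>>> drive_tool(
  increments=[
    [-1,[0.107,0.022,-0.144],0],
    [-1,[0.107,0.022,-0.144],0],
    [-1,[0.107,0.022,-0.144],0],
    [-1,[0,0,0],0],
    [-1,[0.062,0.002,0.042],0],
    [-1,[0.062,0.002,0.042],0],
    [-1,[0,0,0],0],
  ],
)

```text
clock: 37.98
position: [409.8, -241.9, 120.3]
ee_rot: [-0.071, 0.881, 0.032, 0.467]
contact_force: [0.2, -0.5, -0.3]
gripper_width: -0.0
```

```bash
python3 s6.py w411,-243,102;  python3 - <<'E'
from h import *
for n in('scene','side'):cv2.imwrite(f'pics/{n}11.png',get_image(n)[:,:,::-1])
crop(0,'pics/scene11.png',140,120,280,260,4,'pics/c18.png')
crop(0,'pics/side11.png',220,60,370,200,4,'pics/c19.png')
E
```

```text
t 37.98 p [ 409.8 -241.9  120.3] z [ 0.818  0.123 -0.562] y [-0.155  0.988 -0.011] F [ 0.2 -0.5 -0.3] w -0.0 j [-0.946  0.294 -0.546 -1.446 -0.835  0.656]
az 0.14875171744916516 tilt 55.821381771611144 turn err units -0.0008108464903420586
[ 411. -243.  102.] [ 0.049 -0.004  0.037] n 1 per [ 0.0485 -0.0037  0.0369]
```

View pics/c18.png

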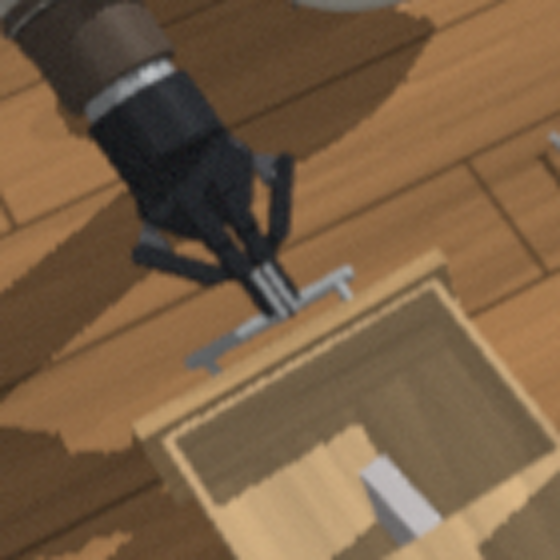

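View pics/c19.png

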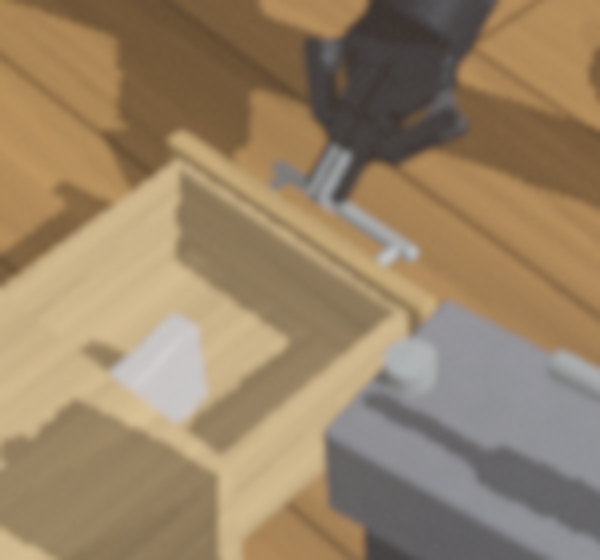

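>>> drive_tool(
  increments=[
    [-1,[0.023,-0.002,0.018],0],
    [-1,[0.023,-0.002,0.018],0],
    [-1,[-0.015,-0.003,0.022],0],
    [-1,[-0.015,-0.003,0.022],0],
    [-1,[-0.015,-0.003,0.022],0],
    [-1,[-0.022,-0.0046,0.033],0],
    [-1,[-0.022,-0.0046,0.033],0],
  ],
)

```text
clock: 38.95
position: [460.7, -241.0, 105.5]
ee_rot: [-0.074, 0.88, 0.03, 0.469]
contact_force: [-1.9, 1.1, 0.6]
gripper_width: 0.2
```

```bash
python3 s6.py w540,-240,103;  python3 - <<'E'
from h import *
for n in('scene','side'):cv2.imwrite(f'pics/{n}12.png',get_image(n)[:,:,::-1])
crop(0,'pics/scene12.png',140,120,280,260,4,'pics/c20.png')
crop(0,'pics/side12.png',220,60,370,200,4,'pics/c21.png')
E
```

```text
t 38.95 p [ 460.7 -241.   105.5] z [ 0.82   0.121 -0.559] y [-0.157  0.987 -0.016] F [-1.9  1.1  0.6] w 0.2 j [-0.864  0.362 -0.494 -1.522 -0.78   0.68 ]
az 0.1469663580612925 tilt 56.01163178506532 turn err units 0.002113123496338706
[ 540. -240.  103.] [-0.139 -0.038  0.222] n 2 per [-0.0695 -0.0192  0.111 ]
```

View pics/c20.png

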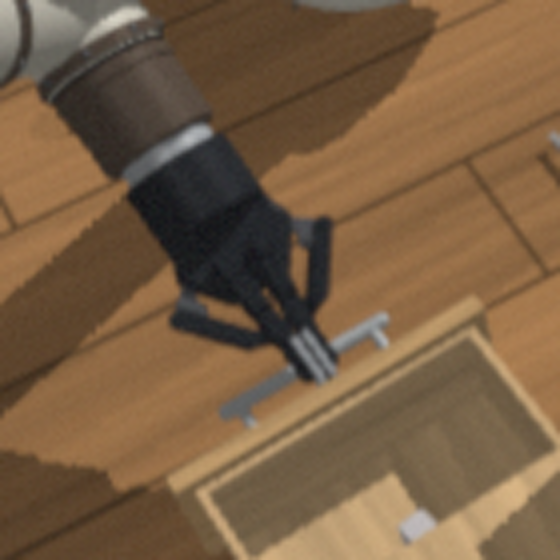

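>>> drive_tool(
  increments=[
    [-1,[-0.016,-0.0045,0.037],0],
    [-1,[-0.016,-0.0045,0.037],0],
    [-1,[-0.0276,-0.0057,0.0413],0],
    [-1,[-0.0276,-0.0057,0.0413],0],
    [-1,[-0.0276,-0.0057,0.0413],0],
    [-1,[-0.0276,-0.0057,0.0413],0],
    [-1,[-0.0276,-0.0057,0.0413],0],
    [-1,[-0.018,-0.004,0.0275],0],
    [-1,[0,0,0],0],
  ],
)

```text
clock: 40.17
position: [569.5, -237.0, 100.7]
ee_rot: [-0.074, 0.88, 0.029, 0.469]
contact_force: [-0.6, -0.3, 0.5]
gripper_width: -0.2
```

```bash
python3 s6.py;  python3 - <<'E'
from h import *
for n in('scene','side'):cv2.imwrite(f'pics/{n}13.png',get_image(n)[:,:,::-1])
crop(0,'pics/scene13.png',160,140,300,280,4,'pics/c22.png')
crop(0,'pics/side13.png',200,60,350,200,4,'pics/c23.png')
E
```

```text
t 40.17 p [ 569.5 -237.   100.7] z [ 0.82   0.12  -0.559] y [-0.157  0.987 -0.017] F [-0.6 -0.3  0.5] w -0.2 j [-0.68   0.443 -0.335 -1.565 -0.655  0.559]
az 0.14581167855528288 tilt 56.01528563336408 turn err units 0.0024304837418334924
```

View pics/c22.png

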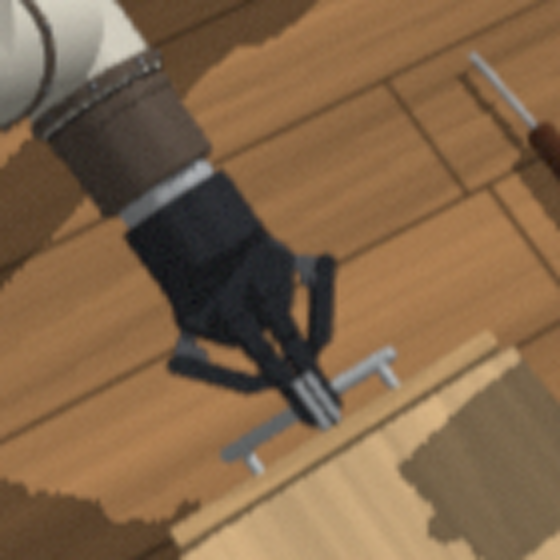

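View pics/c23.png

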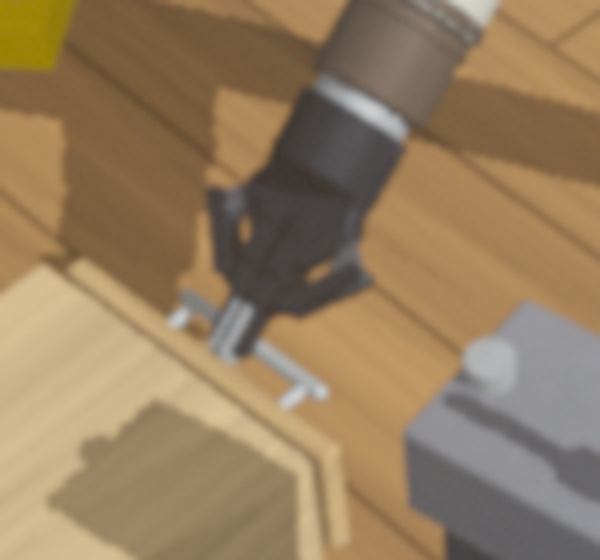

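>>> drive_tool(
  increments=[
    [-1,[-0.0074,-0.0015,0.011],0],
    [-1,[-0.0074,-0.0015,0.011],0],
    [-1,[-0.0074,-0.0015,0.011],0],
    [-1,[0,0,0],0],
  ],
)

```text
clock: 40.78
position: [580.8, -236.3, 100.5]
ee_rot: [-0.073, 0.88, 0.03, 0.468]
contact_force: [-0.2, -0.4, 0.4]
gripper_width: -0.5
```

>>> drive_tool(
  increments=[
    [-1,[-0.0055,-0.0011,0.0083],0],
    [-1,[-0.0055,-0.0011,0.0083],0],
    [-1,[0,0,0],0],
  ],
)

```text
clock: 41.15
position: [585.2, -236.0, 100.2]
ee_rot: [-0.074, 0.88, 0.029, 0.468]
contact_force: [-8.2, -0.7, 4.4]
gripper_width: 0.3
```

>>> drive_tool(
  increments=[
    [-1,[-0.0018,-0.0004,0.0028],0],
    [-1,[0,0,0],0],
  ],
)

```text
clock: 41.4
position: [585.3, -236.0, 100.1]
ee_rot: [-0.074, 0.88, 0.029, 0.467]
contact_force: [-12.6, 0.1, 7.2]
gripper_width: -0.3
```

```bash
python3 s6.py;  python3 - <<'E'
from h import *
for n in('scene','side'):cv2.imwrite(f'pics/{n}14.png',get_image(n)[:,:,::-1])
crop(0,'pics/scene14.png',160,140,300,280,4,'pics/c24.png')
crop(0,'pics/side14.png',180,100,330,240,4,'pics/c25.png')
E
```

```text
t 41.4 p [ 585.3 -236.   100.1] z [ 0.819  0.121 -0.561] y [-0.157  0.987 -0.017] F [-12.6   0.1   7.2] w -0.3 j [-0.653  0.455 -0.308 -1.559 -0.635  0.529]
az 0.1464157990227513 tilt 55.846517869909626 turn err units 0.002288696939033033
```

View pics/c25.png

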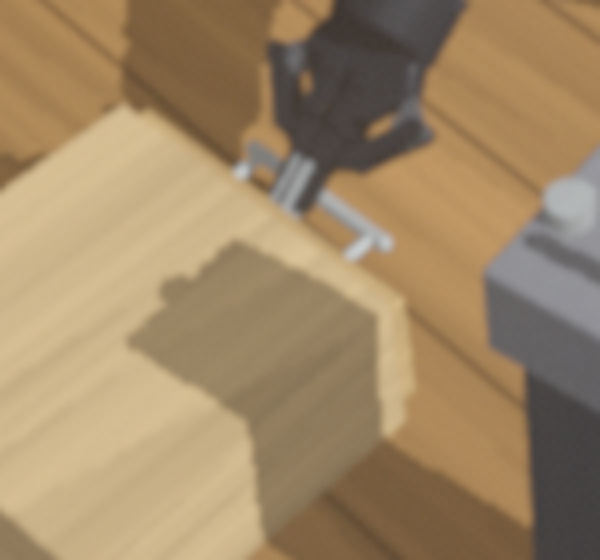

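>>> drive_tool(
  increments=[
    [-1,[0,0,-0.015],0],
    [-1,[0,0,-0.06],0],
    [-1,[0,0,-0.12],0],
    [-1,[0,0,-0.15],0],
    [-1,[0,0,-0.15],0],
    [-1,[0,0,0],0],
    [-1,[0,0,0],0],
  ],
)

```text
clock: 42.38
position: [465.6, -254.0, 184.0]
ee_rot: [-0.073, 0.88, 0.029, 0.469]
contact_force: [-1.1, 0.4, -0.1]
gripper_width: 0.0
```

```bash
python3 s6.py;  python3 - <<'E'
from h import *
for n in('scene','side'):cv2.imwrite(f'pics/{n}15.png',get_image(n)[:,:,::-1])
crop(0,'pics/side15.png',130,60,350,260,3,'pics/c26.png')
E
```

```text
t 42.38 p [ 465.6 -254.   184. ] z [ 0.82   0.12  -0.559] y [-0.156  0.988 -0.017] F [-1.1  0.4 -0.1] w 0.0 j [-0.789  0.2   -0.416 -1.319 -0.759  0.327]
az 0.14505026073091373 tilt 56.015783072123604 turn err units 0.002039153950982443
```

View pics/c26.png

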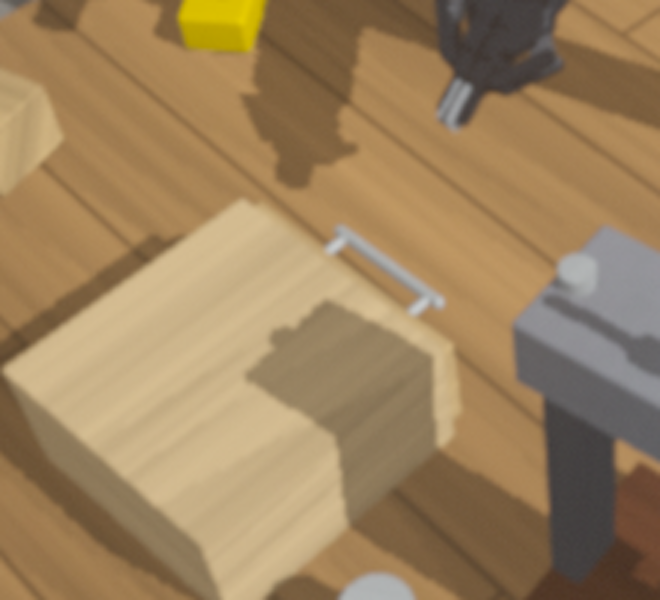

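View pics/scene15.png

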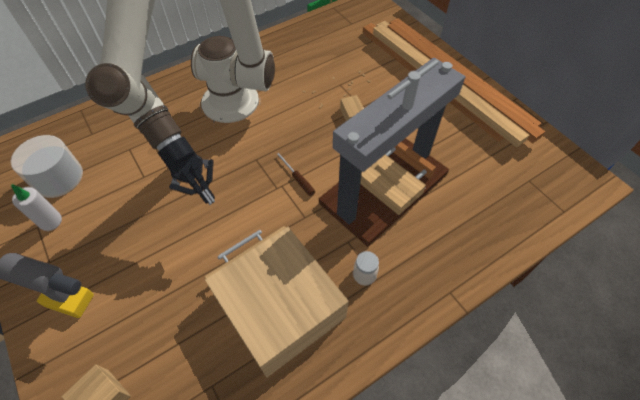

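The drawer is shut with its front flush against the unit. The press is empty, the bystanders haven't moved, and the arm is clear, so I'm handing in.

```bash
python3 -c "
from bench import *
print(job_done())"
```

```text
the job is handed in; nothing more can be done
None
```

The job is done and handed in at about 42.5 s. I gripped the packer by its top edge with the tool slanted about 56° under the beam and drew it 62 mm straight up. I lowered it into the drawer until it touched the floor and released it standing. I then pushed the drawer shut with closed fingers and backed off clear.

**Last checks**
- **Drawer:** it met its stop, with the force rising to about 12 N and no further travel. Both outside cameras show the front flush against the unit.
- **Packer:** it was upright in the drawer before I pushed it shut. It can't be seen now, so I could not confirm it is still standing.
- **Rest of the scene:** the gap in the press is empty. The screwdriver, jar and offcut look unmoved, and the robot touches nothing. I felt no contact with the beam, screw or posts.

**What went less smoothly**
- **Tilting the tool:** the moves only allow turns about the tool's own axis, so I got the slant by pushing the arm against its reach and joint limits in free space. That took about 15 s, including one slant I had to abandon because the wrist hit its joint limits.
- **Unplanned dip:** while doing this, the arm dropped once behind the press to 253 mm above the bench before it recovered. It showed 13–16 N on the wrist, which I took to be from its own motion. Nothing was disturbed.

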